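# Load the lens cleaner and lock its tray

## Task

Pull the knob on top of the lens cleaning chamber up until it stays up, which clears its locking pin from the opening. Carry the tray with its two lens mounts to the ledge in front of the opening, set it down between the rails with its handle pointing away from the chamber and let go; then take it by its handle and slide it in as far as it goes. Last, push the knob all the way back down to lock the tray; keep both lens mounts in their pockets and leave the screwdriver, the hex key and the vial alone.

Things in the scene. Friction and masses are not known exactly. Their poses are not given: they have to be found in the camera images.
- chamber: Fixed grey box, the lens cleaner, yaw varies. Origin: on the bench (z = 0) under the middle of its front face, which has the opening; its x axis points level into the opening, y to the left looking in, z up. Box x 0 to +100 mm, 95 mm wide, roof top at z = 64 mm. It stands on a base plate 12 mm thick, 100 mm wide, x -108 to +105 mm, whose front part is the loading ledge.
- ledge (a point): Middle of the loading ledge, on the plate's top (z = 12 mm), 60 mm in front of the opening (chamber x = -60 mm); axes as the chamber. Two low rails 4 mm high and 6 mm wide run along it, 60 mm apart inside (y = -30 to +30 mm), chamber x -106 to -18 mm.
- mouth (a point): Middle of the opening's lower edge, chamber x = 0, z = 12 mm; axes as the chamber. Opening 55 mm wide, 44 mm high, floor level with the ledge, stop 83 mm inside. Two funnel cheeks 24 mm high lead in over the last 18 mm before it (from about 70 to 55 mm wide). With the tray against the stop its centre is 43 mm inside and its end wall 3 mm inside the front face.
- knob (a joint): Height of the pull knob above its pushed-in place: 0 (in) to 0.030 m (out), upward. A detent snaps it to the nearer end; 5 to 6 N move it off an end; it stays out by itself. In, its pin (8 mm thick, 43 mm inside the opening) ends 9 mm above the floor and blocks the way; with the tray home it drops into the tray's empty middle slot.
- knob_grip (a point): Centre of the knob, an upright black cylinder 22 mm in diameter, 20 mm high, on the chamber's roof above its x = +43 mm, y = 0. Pushed in, this point is 84 mm above the bench and the knob's underside 10 mm above the roof; below it is a fixed bush 24 mm wide, 7 mm high.
- tray_center (a point): Centre of the body of the loose aluminium tray, 10 mm above its underside. x points along the tray away from its handle, y across, z up. Body 80 mm long, 50 mm wide, 20 mm high, end wall on the handle side 36 mm high. It carries two lens mounts (tops about 34 mm above the underside), between them an empty slot (x = -8 to +8 mm). About 0.22 kg loaded.
- tray: The same tray; origin in the middle of its underside, axes as tray_center.
- handle: The tray's handle, fixed to it; same origin and axes as tray. A straight grey bar 12 mm wide (y), 14 mm high (6 to 20 mm above the tray's underside), from x = -40 to -110 mm.
- handle_grip (a point): Place to grip the handle: middle of the bar's cross-section, 85 mm from the tray's centre (x = -85 mm), 13 mm above the tray's underside. Axes as the tray.
- lens_0: Black round lens mount, 31 mm high, standing in the tray's pocket next to the handle. Origin at its foot, in the tray's frame at about x = -24 mm, y = 0, 3 mm above the underside.
- lens_1: The same kind of lens mount in the tray's far pocket; its foot in the tray's frame at about x = +24 mm, y = 0, 3 mm above the underside.
- driver: Screwdriver lying on the bench, 134 mm long, 26 mm thick; origin at its middle, on the bench. Leave alone.
- hexkey: Steel hex key lying on the bench, 88 x 30 mm, 4 mm thick; origin at its middle, on the bench. Leave alone.
- vial: Amber vial with screw cap standing on the bench, 23 mm in diameter, 52 mm high; origin at its foot. Leave alone.
- dark_box_edge (a point): A fixed tall dark box stands on the bench to the right; keep the arm and gripper off it. This point is the middle of the upper edge of its front face, 262 mm above the bench; the edge runs 370 mm long in a straight line from about x = 515, y = -397 mm to x = 613, y = -27 mm, and the box extends back from there.

How it is judged:
By the outcome, as a careful person would: the job done as asked, in the order asked, and still so for the second after the job is handed in, with the robot touching nothing.
It also fails if it takes over 72 s, if anything falls off the work surface, if the arm or the gripper's body presses on something with over 40 N, if the wrist force passes 120 N, or if a joint passes its speed limit or range.

## Robot

A 6-joint arm with a two-finger parallel gripper is mounted at the origin on a cart in front of the work surface, level with it; the furniture and walls round the work are solid. World frame = base frame: x ahead of the robot, y to its left, z up, the work surface at z = 0. Lengths are in m, angles in rad, forces in N, time in s.
With the tool pointing down it reaches from about 0.35 to 0.875 m from the base axis. Payload 15.5 kg.
Tool frame: the origin (TCP) lies between the finger pads; the fingertips stand 14 mm ahead of it and the grasp point (between the pads) lies 5 mm behind it; z points along the fingers, y is the direction in which the jaws open and shut (so a half turn about z gives the same grasp; the last joint's range is limited). The gripper opens to 85 mm and grips with 20 to 120 N. Pads are 22 mm wide; open, the fingers measure 114 mm over their backs; the gripper's body (76 mm by 85 mm) begins 54 mm behind the grasp point. The pads swing forward as they close: fully open they stand 13 mm farther back than shut.
Start: joints at [-1.234, 0.494, 1.345, -0, 1.302, -0.096], TCP at [0.262, -0.567, 0.245] pointing down, gripper open.
Joint ranges: [-2.91, 2.91], [-0.82, 2.16], [0.22, 2.67], [-1.22, 4.37], [0.12, 2.79], [-3.08, 3.08]. Speed limits (rad/s): [1.89, 1.89, 2.57, 3.01, 3.01, 3.01].

## Interface

Orientations are given as a 3x3 rotation matrix whose columns are the frame's x, y, z axes.
In Python, from rig import monitor, get_image, calibration, order, finder gives the robot as it stands. The module is installed in compiled form; this text tells all that it offers.
- The arm moves only by the tool play_rows, never from a script. Its argument "steps" is a list of rows, each a list of 7 numbers: the shift along the tool's x, y, z in m, then the turn, a rotation vector about the tool's x, y, z in rad, then the gripper command: -1 is shut, 1 is fully open, values between are in proportion. A call has 1 to 8 rows; each row shifts and turns the commanded pose from where the row before left it, along the tool's axes as they then stand; what a row does not reach is not made up. A row lasts 1/12 s, in which the tool goes at most 41.7 mm and 7.16 degrees, less where a joint would pass 70% of its speed; a pose out of reach is approached as far as the arm can. A call is refused whole if a number of a shift passes 0.0417 or a number of a turn 0.125, either way. A call with a gripper value outside its range is refused whole. The fingers move at their own pace and stop on an object; "squeeze" is the grip in N (left out, the last holds). Time passes only in rows, so rows that do not move let the fingers close. It gives the time, the measured TCP pose, the force and the opening at its end, in the units of the state.
- monitor.read_state(): the state, without advancing time (a new reading comes with each control period).
- get_image(name): name is "side" or "top"; returns the picture (480x640x3 uint8, blue, green, red); there is no depth.
- calibration(name): a dict with "camera_matrix" (3x3 intrinsics, pixels), "k1" (the pictures are not rectified: a ray, as slopes to the right and down, at radius r is drawn at 1 + k1 r^2 times it, then the intrinsics apply), "cam_to_world" (4x4, takes a point from camera to world coordinates). Camera axes: x right, y down, z forward; pixel columns grow to the right and rows downward; lengths in m; the calibration is good to about 2 mm. A picture is of the moment at which its call begins. calibration takes no time and is no camera call.
- order.sign_off(): hands the job in, once; it reports no verdict.
Trained networks look in the newest picture that a camera, given by its name, has taken for a name from the list of things; names that differ only in an ending like _2 or _b are one class to them, and where a whole thing is asked for, a point or a joint stands for the part that bears it (a point fixed in the world has none). Each returns a list of dicts, best first, with "confidence" (0 to 1); they miss things now and then, are a little off and sometimes report something else, mostly with a low value. They report only what shows in the picture. A call takes as long as a camera call.
- finder.outline_of(camera, thing): "region" (480x640 bool, what is visible of it) and "box" ([left, top, right, bottom] in pixels, round what is visible of it).
The state is a dict: "time": time; "joints": joint angles; "qd": joint speeds; "joint_torque": joint torques, N m; "position": TCP position; "ee_rot": TCP orientation; "ft_force": force on the tool from outside, world axes, zero at the start; "torque": the same for the moment, N m; "gripper_width": opening from 0.0 (shut) to 1.0 (fully open).
Only numpy, scipy, OpenCV 4.12 (cv2) and the standard library are available. Lean on these libraries where they do the work, as an engineer would, in place of code of your own. Each camera call takes 0.05 s, during which the arm holds its last target.

## Working session

There is one attempt and no reset: what is moved stays moved. The work goes in short steps, Python scripts to look and compute and a tool call to move; the robot and the scene stay as the last step left them, time stands still between calls to the robot, and variables do not carry over. Pictures are saved under pics/ and viewed, and the job is handed in when it is done.

Besides the shell and the picture viewer there is one more tool, called after ">>>" as name(argument=value, ...) on one line, values as JSON. play_rows: Moves the arm, as the interface text tells. Its arguments: {"type":"object","properties":{"steps":{"type":"array","items":{"type":"array","items":{"type":"number"}}},"squeeze":{"type":"number"}},"required":["steps"]}

```bash
mkdir -p pics; ls
python3 - <<'E'
from rig import monitor,get_image,calibration
import cv2
s=monitor.read_state();print(s)
for c in("side","top"):
    cv2.imwrite(f"pics/{c}0.png",get_image(c));k=calibration(c);print(c,k)
E
```

```text
pics
{'time': 0.0, 'joints': array([-1.23349558e+00,  4.94191826e-01,  1.34613121e+00,  1.26821621e-05,
        1.30251234e+00, -9.54818373e-02]), 'qd': array([ 0.00237164, -0.0007665 , -0.0014518 ,  0.00054354,  0.00025964,
        0.000185  ]), 'joint_torque': array([ 1.28173051e-03, -8.82173109e+01, -3.83871746e+01, -9.38858489e-05,
        9.85986844e-03, -3.38734331e-06]), 'position': array([ 0.26202561, -0.56704011,  0.24469485]), 'ee_rot': array([[ 9.07803694e-01,  4.19395152e-01, -3.99727953e-04],
       [ 4.19395322e-01, -9.07802941e-01,  1.17674194e-03],
       [ 1.30645655e-04, -1.23589472e-03, -9.99999228e-01]]), 'ft_force': array([ 0.38826687,  0.02593525, -0.62357988]), 'torque': array([ 0.00176587, -0.0272084 , -0.01684914]), 'gripper_width': 1.0010584237378826}
side {'camera_matrix': array([[488.20427453,   0.        , 319.37151107],
       [  0.        , 488.20427453, 235.65642177],
       [  0.        ,   0.        ,   1.        ]]), 'k1': -0.0823126224418685, 'cam_to_world': array([[ 0.47805091, -0.66932006,  0.56875125, -0.14672728],
       [-0.87832025, -0.36091966,  0.31351321, -0.3598526 ],
       [-0.00456717, -0.64942102, -0.76041534,  1.06849111],
       [ 0.        ,  0.        ,  0.        ,  1.        ]])}
top {'camera_matrix': array([[465.00304824,   0.        , 322.92345748],
       [  0.        , 465.00304824, 243.05302154],
       [  0.        ,   0.        ,   1.        ]]), 'k1': -0.018852387740378115, 'cam_to_world': array([[ 0.02573283, -0.98823187,  0.15078329,  0.33192247],
       [-0.99927463, -0.02966397, -0.02388005,  0.03171865],
       [ 0.02807185, -0.15005941, -0.98827837,  1.42076196],
       [ 0.        ,  0.        ,  0.        ,  1.        ]])}
```

View pics/side0.png

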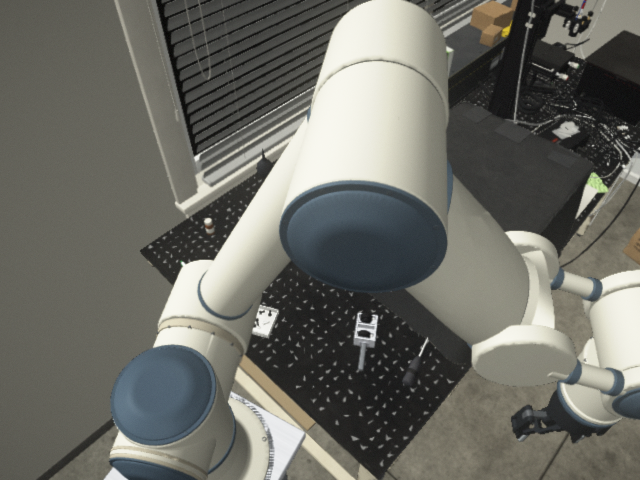

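View pics/top0.png

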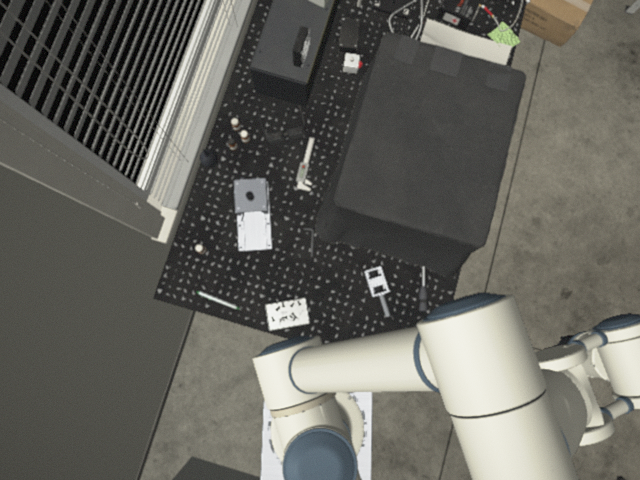

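The top view shows the chamber at about (251,197) with its ledge at (254,230), the tray at (377,280) with its handle toward (386,312), the driver at (423,290), the hex key at (311,240) and the vial at (199,248). In the side view the arm hides the chamber.

```bash
cat > h.py <<'E'
import numpy as np,cv2
from rig import monitor,get_image,calibration,finder
def ray(c,uv):
    k=calibration(c);K=k["camera_matrix"];T=k["cam_to_world"]
    uv=np.atleast_2d(np.array(uv,float))
    p=cv2.undistortPoints(uv[:,None],K,np.array([k["k1"],0,0,0.]))[:,0]
    # exact-ish for r(1+k1 r^2)
    d=np.c_[p,np.ones(len(p))]@T[:3,:3].T
    return T[:3,3],d
def at_z(c,uv,z):
    o,d=ray(c,uv);t=(z-o[2])/d[:,2];return o+d*t[:,None]
def proj(c,P):
    k=calibration(c);T=np.linalg.inv(k["cam_to_world"]);P=np.atleast_2d(P)
    return cv2.projectPoints(P.astype(float),cv2.Rodrigues(T[:3,:3])[0],T[:3,3],k["camera_matrix"],np.array([k["k1"],0,0,0.]))[0][:,0]
E
python3 - <<'E'
from h import *
im=get_image("top")
c=cv2.resize(im[160:340,180:450],None,fx=2.96,fy=2.96,interpolation=cv2.INTER_CUBIC);cv2.imwrite("pics/topz.png",c)
for t in("chamber","tray","handle","knob","driver","hexkey","vial","lens_0","lens_1"):
    for r in finder.outline_of("top",t)[:2]:
        m=r["region"];ys,xs=np.nonzero(m);print(t,round(r["confidence"],2),r["box"],xs.mean().round(1),ys.mean().round(1),cv2.minAreaRect(np.c_[xs,ys].astype(np.float32)))
E
```

```text
chamber 0.94 [232.6, 178.2, 272.3, 252.5] 252.4 214.6 ((252.30047607421875, 213.75596618652344), (73.08649444580078, 34.37019348144531), 85.42607879638672)
tray 0.59 [363.1, 269.2, 386.7, 314.2] 377.6 287.7 ((378.89996337890625, 291.7000427246094), (47.43416213989258, 17.076297760009766), 71.56504821777344)
knob 0.37 [244.7, 189.9, 255.1, 199.5] 248.9 195.5 ((248.5, 195.5), (7.0, 7.0), 90.0)
driver 0.68 [418.0, 285.1, 427.5, 309.5] 422.5 298.8 ((422.8689880371094, 298.0724182128906), (8.885866165161133, 24.249282836914062), 4.763641834259033)
vial 0.43 [192.4, 243.2, 206.8, 254.2] 200.8 249.2 ((201.0, 249.0), (8.0, 10.0), 90.0)
lens_0 0.6 [374.6, 285.3, 383.7, 293.5] 378.0 289.3 ((378.0, 289.0), (8.0, 10.0), 90.0)
lens_0 0.59 [368.8, 269.8, 379.5, 277.7] 373.4 274.0 ((373.0, 274.0), (8.0, 10.0), 90.0)
lens_1 0.6 [374.6, 285.3, 383.7, 293.5] 378.0 289.3 ((378.0, 289.0), (8.0, 10.0), 90.0)
lens_1 0.59 [368.8, 269.8, 379.5, 277.7] 373.4 274.0 ((373.0, 274.0), (8.0, 10.0), 90.0)
```

View pics/topz.png

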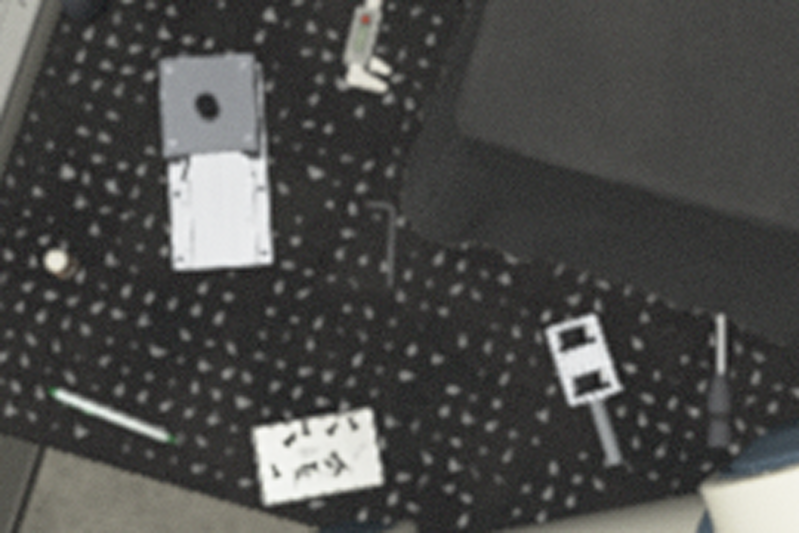

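```bash
cat >> h.py <<'E'
from scipy.optimize import least_squares
def place(P,q):  # q x,y,yaw
    c,s=np.cos(q[2]),np.sin(q[2]);R=np.array([[c,-s,0],[s,c,0],[0,0,1]]);return P@R.T+[q[0],q[1],0]
def fit(c,P,uv,q0):
    P=np.array(P)/1000.;uv=np.array(uv,float)
    r=least_squares(lambda q:(proj(c,place(P,q))-uv).ravel(),q0);return r.x,r.fun.reshape(-1,2)
def z2p(a,off=(180,160),f=2.96): return (np.array(a,float)+.5)/f-.5+np.array(off)
CH=dict(roof=[[0,47.5,64],[0,-47.5,64],[100,-47.5,64],[100,47.5,64]],plate=[[-108,50,12],[-108,-50,12],[0,-50,12],[0,50,12]],opn=[[0,27.5,12],[0,-27.5,12],[-18,-35,12],[-18,35,12]],rail=[[-106,30,16],[-18,30,16],[-18,-30,16],[-106,-30,16]])
TR=dict(body=[[-40,25,20],[-40,-25,20],[40,-25,20],[40,25,20]],handle=[[-40,6,20],[-40,-6,20],[-110,-6,20],[-110,6,20]],wall=[[-40,25,36],[-40,-25,36],[-36,-25,36],[-36,25,36]],slot=[[-8,25,20],[-8,-25,20],[8,-25,20],[8,25,20]])
def overlay(cam,im,models,off,f,shape,name):
    o=cv2.resize(im[off[1]:off[1]+int(shape[1]/f),off[0]:off[0]+int(shape[0]/f)],None,fx=f,fy=f,interpolation=cv2.INTER_CUBIC)
    for M,q,z in models:
        for i,(k,P) in enumerate(M.items()):
            P=np.array(P,float)/1000;P[:,2]+=z
            p=(proj(cam,place(P,q))-np.array(off)+.5)*f-.5
            cv2.polylines(o,[np.round(p*16).astype(np.int32)],True,[(0,0,255),(0,255,0),(255,128,0),(0,255,255)][i%4],1,cv2.LINE_AA,4)
    cv2.imwrite(name,o)
E
python3 - <<'E'
from h import *
P=CH["roof"][:]+CH["plate"][:2]
uv=z2p([[165,156],[263,151],[258,54],[160,60],[173,270],[272,263]])
q,r=fit("top",P,uv,[.6,.2,0]);print("ch",q,r.round(2).tolist())
P=TR["body"]+[[-110,6,20],[-110,-6,20]]
u2=z2p([[571,404],[621,388],[598,313],[545,329],[606,466],[620,462]])
q2,r2=fit("top",P,u2,[.45,-.1,0]);print("tray",q2,r2.round(2).tolist())
k=np.array([[43,0,94]])/1000;print(proj("top",place(k,q)))
im=get_image("top")
overlay("top",im,[(CH,q,0),(TR,q2,0)],(220,170),4,(800,600),"pics/ov1.png")
print(at_z("top",[[199,248]],.05))
E
```

```text
ch [0.62753445 0.2131893  0.08700722] [[0.19, -0.06], [-0.87, -0.1], [-0.61, 0.21], [0.79, -0.18], [0.53, -0.18], [-0.03, 0.32]]
tray [ 0.43513817 -0.16757898  0.29776725] [[-0.04, -0.29], [-1.09, 0.64], [-0.89, 0.5], [1.27, -0.53], [0.82, -0.28], [-0.09, -0.02]]
[[249.81949547 194.84349767]]
[[0.5152491 0.3649637 0.05     ]]
```

View pics/ov1.png

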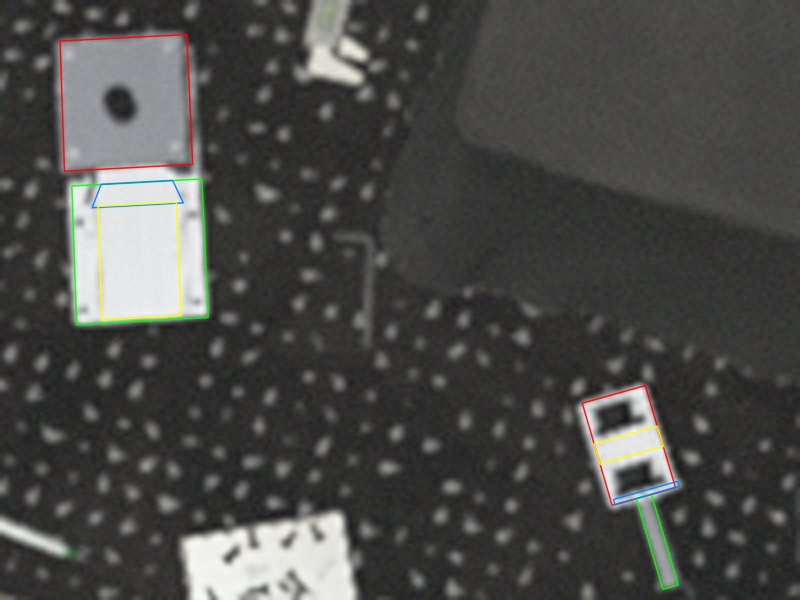

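The overlay matches the chamber and tray outlines to about 1 px (2.6 mm). The chamber origin is (0.6275, 0.213), yaw 0.087. The tray is at (0.435, -0.168), yaw 0.298. Next I go to the knob, passing well clear of the dark box.

>>> play_rows(steps=[[0.015, -0.0346, 0, 0, 0, 0, 1], [0.015, -0.0346, 0, 0, 0, 0, 1], [0.015, -0.0346, 0, 0, 0, 0, 1], [0, 0, 0, 0, 0, 0.115, 1], [0, 0, 0, 0, 0, 0.115, 1], [0, 0, 0, 0, 0, 0.116, 1]])

```text
time: 1.15
position: [0.2596, -0.4538, 0.2457]
ee_rot: [[0.997, 0.082, 0.0], [0.082, -0.997, -0.001], [0.0, 0.001, -1.0]]
ft_force: [0.0, -0.3, -0.2]
gripper_width: 1.004
```

```bash
cat >> h.py <<'E'
def leg(target,yaw=None,n=None):
    s=monitor.read_state();R=s["ee_rot"];d=np.array(target)-s["position"];t=R.T@d
    y=np.arctan2(R[1,0],R[0,0]);N=np.linalg.norm(t)
    print("t",round(s["time"],2),"pos",s["position"].round(4),"yaw",round(y,4),"z",R[:,2].round(3),"F",s["ft_force"].round(1),"w",round(s["gripper_width"],3))
    print("  tool delta",t.round(4),"rows>=",N/.04,"" if yaw is None else f"turn tool z {y-yaw:.4f}")
E
python3 -c "
from h import *
leg([.5,.15,.2],.087)"
```

```text
t 1.15 pos [ 0.2596 -0.4538  0.2457] yaw 0.0818 z [ 0.    -0.001 -1.   ] F [ 0.  -0.3 -0.2] w 1.004
  tool delta [ 0.2889 -0.5821  0.0454] rows>= 16.28733757046474 turn tool z -0.0052
```

>>> play_rows(steps=[[0.017, -0.0342, 0.0, 0, 0, 0, 1], [0.017, -0.0342, 0.0, 0, 0, 0, 1], [0.017, -0.0342, 0.0, 0, 0, 0, 1], [0.017, -0.0342, 0.0, 0, 0, 0, 1], [0.017, -0.0342, 0.0, 0, 0, 0, 1], [0.017, -0.0342, 0.0, 0, 0, 0, 1], [0.017, -0.0342, 0.0, 0, 0, 0, 1], [0.017, -0.0342, 0.0, 0, 0, 0, 1]])

```text
time: 1.82
position: [0.3715, -0.1683, 0.2455]
ee_rot: [[0.996, 0.086, 0.001], [0.086, -0.996, -0.0], [0.001, 0.0, -1.0]]
ft_force: [1.7, -0.7, 0.4]
gripper_width: 0.996
```

>>> play_rows(steps=[[0.017, -0.0342, 0.0, 0, 0, 0, 1], [0.017, -0.0342, 0.0, 0, 0, 0, 1], [0.017, -0.0342, 0.0, 0, 0, 0, 1], [0.017, -0.0342, 0.0, 0, 0, 0, 1], [0.017, -0.0342, 0.0, 0, 0, 0, 1], [0.017, -0.0342, 0.0, 0, 0, 0, 1], [0.017, -0.0342, 0.0, 0, 0, 0, 1], [0.017, -0.0342, 0.0, 0, 0, 0, 1]])

```text
time: 2.48
position: [0.4833, 0.1166, 0.2455]
ee_rot: [[0.996, 0.087, 0.0], [0.087, -0.996, -0.0], [0.0, 0.0, -1.0]]
ft_force: [1.3, -1.3, -0.6]
gripper_width: 0.999
```

```bash
python3 -c "
from h import *
leg([.67,.217,.16],.087)
im=get_image('side');cv2.imwrite('pics/s1.png',im);cv2.imwrite('pics/t1.png',get_image('top'))
for n in ('knob','chamber','tray','handle','lens_0'):
  for r in finder.outline_of('side',n)[:2]: print(n,r['confidence'],r['box'])
print(proj('side',[[.67,.217,.094],[.6275,.213,.012],[.435,-.168,.02]]))
"
```

```text
t 2.48 pos [0.4833 0.1166 0.2455] yaw 0.0871 z [ 0. -0. -1.] F [ 1.3 -1.3 -0.6] w 0.999
  tool delta [ 0.1947 -0.0838  0.0856] rows>= 5.714145126872793 turn tool z 0.0001
chamber 0.6 [241.5, 191.0, 306.8, 253.1]
tray 0.83 [355.1, 313.4, 377.7, 372.4]
handle 0.45 [360.9, 342.8, 369.8, 371.8]
handle 0.35 [242.1, 191.4, 309.1, 252.7]
lens_0 0.6 [358.9, 310.8, 376.4, 322.5]
lens_0 0.4 [355.8, 330.2, 370.1, 338.8]
[[280.05750332 192.74740556]
 [275.42925645 222.3396471 ]
 [366.19097532 326.65723452]]
```

View pics/s1.png

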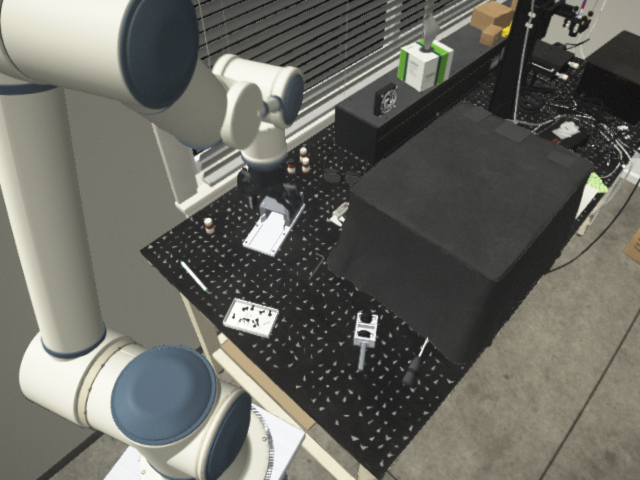

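The side view now shows the ledge near (270,230) and the tray near (366,330), with the gripper above the chamber. I'll check both model fits in this second view.

```bash
python3 -c "
from h import *
im=cv2.imread('pics/s1.png')
ms=[(CH,[.6275,.2132,.087],0),(TR,[.4351,-.1676,.2978],0)]
overlay('side',im,ms,(230,170),4.5,(450,450),'pics/o2.png')
overlay('side',im,ms,(330,290),7,(420,600),'pics/o3.png')
a=cv2.imread('pics/o2.png');b=cv2.imread('pics/o3.png');h=max(a.shape[0],b.shape[0])
o=np.zeros((h,a.shape[1]+b.shape[1],3),np.uint8);o[:a.shape[0],:a.shape[1]]=a;o[:b.shape[0],a.shape[1]:]=b
cv2.imwrite('pics/o23.png',cv2.resize(o,None,fx=min(1,800/o.shape[1]),fy=min(1,800/o.shape[1])))
"
```

```text
(no output)
```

View pics/o23.png

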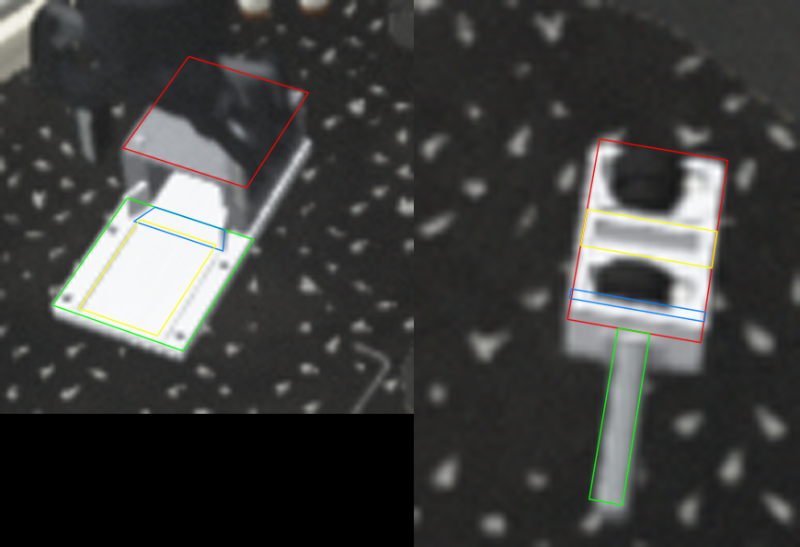

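>>> play_rows(steps=[[0.0325, -0.014, 0.01, 0, 0, 0, 1], [0.0325, -0.014, 0.015, 0, 0, 0, 1], [0.0325, -0.014, 0.015, 0, 0, 0, 1], [0.0325, -0.014, 0.015, 0, 0, 0, 1], [0.0325, -0.014, 0.015, 0, 0, 0, 1], [0.0325, -0.014, 0.015, 0, 0, 0, 1], [0, 0, 0, 0, 0, 0, 1]])

```text
time: 3.42
position: [0.6732, 0.2156, 0.1562]
ee_rot: [[0.996, 0.086, -0.002], [0.086, -0.996, -0.0], [-0.002, -0.0, -1.0]]
ft_force: [-2.6, -0.4, -0.5]
gripper_width: 1.002
```

```bash
python3 -c "
from h import *
leg([.670,.217,.088],.087)
im=get_image('top');cv2.imwrite('pics/t2.png',cv2.resize(im[130:280,170:370],None,fx=4,fy=4,interpolation=cv2.INTER_CUBIC))
im=get_image('side');cv2.imwrite('pics/s2.png',cv2.resize(im[130:280,190:390],None,fx=4,fy=4,interpolation=cv2.INTER_CUBIC))
"
```

```text
t 3.42 pos [0.6732 0.2156 0.1562] yaw 0.0857 z [-0.002 -0.    -1.   ] F [-2.6 -0.4 -0.5] w 1.002
  tool delta [-0.0029 -0.0017  0.0683] rows>= 1.7084370378729965 turn tool z -0.0013
```

View pics/s2.png

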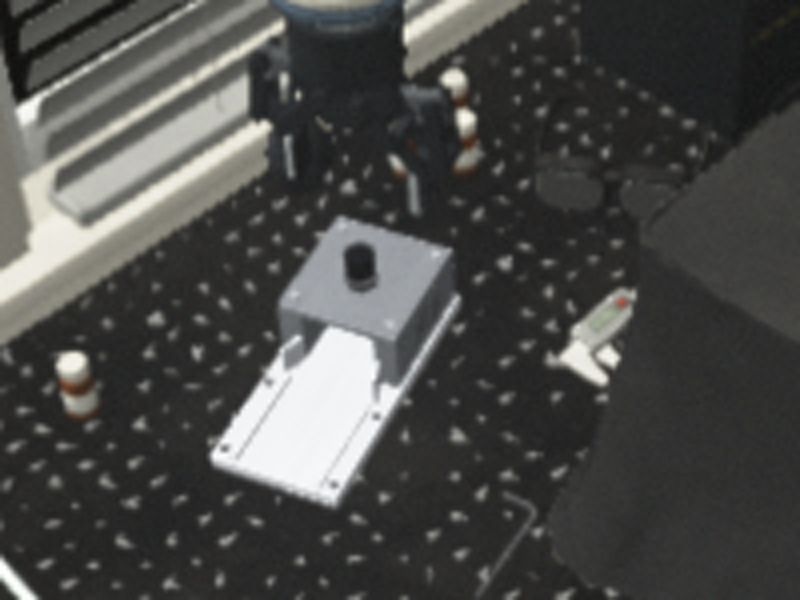

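View pics/t2.png

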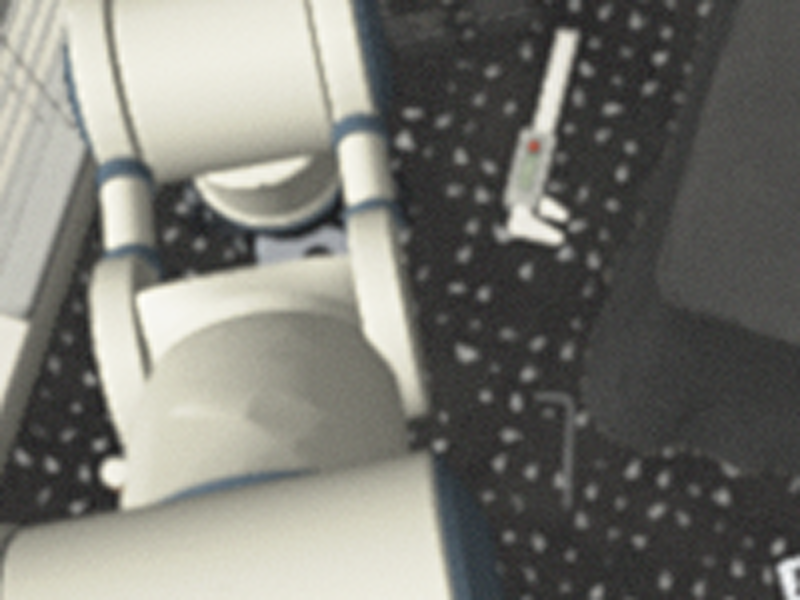

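The knob top is at about (279.6,192.4) in the side picture, against a prediction of (280.1,192.7). I'll descend and close on it.

>>> play_rows(steps=[[-0.003, -0.0017, 0.023, 0, 0, 0, 1], [0, 0, 0.023, 0, 0, 0, 1], [0, 0, 0.022, 0, 0, 0, 1], [0, 0, 0, 0, 0, 0, 0], [0, 0, 0, 0, 0, 0, -0.3], [0, 0, 0, 0, 0, 0, -1], [0, 0, 0, 0, 0, 0, -1], [0, 0, 0, 0, 0, 0, -1]], squeeze=60)

```text
time: 4.18
position: [0.6676, 0.2166, 0.0941]
ee_rot: [[0.996, 0.086, 0.002], [0.086, -0.996, 0.001], [0.002, -0.001, -1.0]]
ft_force: [-2.9, 23.4, 17.5]
gripper_width: 0.299
```

>>> play_rows(steps=[[0, 0, 0, 0, 0, 0, -1], [0, 0, 0, 0, 0, 0, -1], [0, 0, 0, 0, 0, 0, -1], [0, 0, 0, 0, 0, 0, -1]])

```text
time: 4.52
position: [0.6675, 0.2189, 0.0947]
ee_rot: [[0.996, 0.087, 0.003], [0.087, -0.996, 0.004], [0.003, -0.003, -1.0]]
ft_force: [-4.0, 15.8, 14.0]
gripper_width: 0.228
```

```bash
python3 -c "
from h import *
leg([.670,.217,.088],.087)
im=get_image('side');cv2.imwrite('pics/s3.png',cv2.resize(im[150:250,225:335],None,fx=6,fy=6,interpolation=cv2.INTER_CUBIC))
"
```

```text
t 4.52 pos [0.6675 0.2189 0.0947] yaw 0.0874 z [ 0.003  0.004 -1.   ] F [-4.  15.8 14. ] w 0.228
  tool delta [0.0023 0.0021 0.0067] rows>= 0.1847139062866455 turn tool z 0.0004
```

View pics/s3.png

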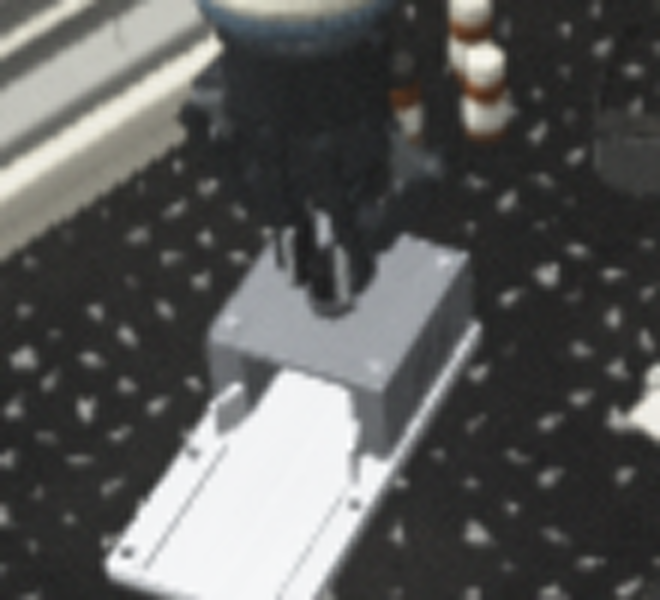

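>>> play_rows(steps=[[0, 0, -0.008, 0, 0, 0, -1], [0, 0, -0.008, 0, 0, 0, -1], [0, 0, -0.008, 0, 0, 0, -1], [0, 0, -0.008, 0, 0, 0, -1], [0, 0, 0, 0, 0, 0, -1]])

```text
time: 4.98
position: [0.6673, 0.2191, 0.1264]
ee_rot: [[0.996, 0.087, 0.002], [0.087, -0.996, 0.004], [0.003, -0.004, -1.0]]
ft_force: [-1.9, 17.2, 4.3]
gripper_width: 0.222
```

```bash
python3 -c "
from h import *
leg([.670,.217,.088],.087)
im=get_image('side');cv2.imwrite('pics/s4.png',cv2.resize(im[150:250,225:335],None,fx=6,fy=6,interpolation=cv2.INTER_CUBIC))
"
```

```text
t 4.98 pos [0.6673 0.2191 0.1264] yaw 0.0873 z [ 0.002  0.004 -1.   ] F [-1.9 17.2  4.3] w 0.222
  tool delta [0.0024 0.0025 0.0384] rows>= 0.9627201693964428 turn tool z 0.0003
```

View pics/s4.png

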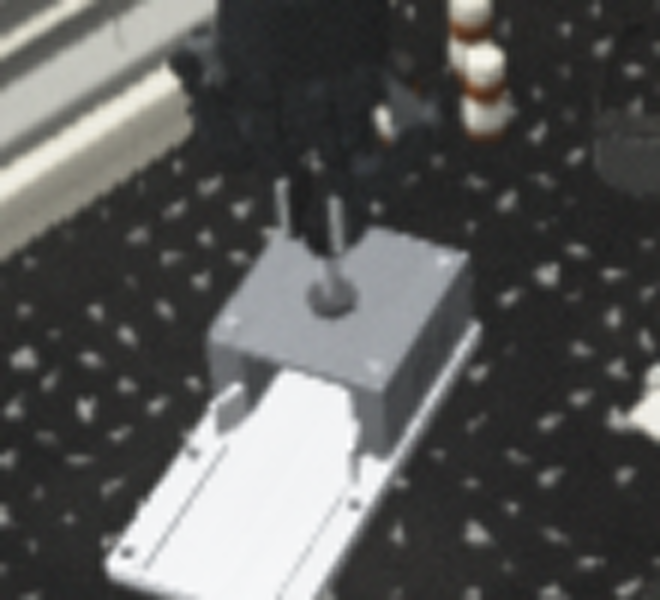

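>>> play_rows(steps=[[0, 0, 0, 0, 0, 0, 0.2], [0, 0, 0, 0, 0, 0, 0.6], [0, 0, 0, 0, 0, 0, 1], [0, 0, 0, 0, 0, 0, 1], [0, 0, 0, 0, 0, 0, 1], [0, 0, -0.03, 0, 0, 0, 1], [0, 0, -0.04, 0, 0, 0, 1], [0, 0, -0.04, 0, 0, 0, 1]])

```text
time: 5.7
position: [0.6662, 0.2161, 0.2348]
ee_rot: [[0.996, 0.086, -0.002], [0.086, -0.996, -0.001], [-0.002, 0.0, -1.0]]
ft_force: [1.2, 0.6, 0.1]
gripper_width: 1.001
```

```bash
python3 -c "
from h import *
leg([.450,-.0,.2],.298)
im=get_image('side');cv2.imwrite('pics/s5.png',im);cv2.imwrite('pics/s5z.png',cv2.resize(im[150:250,225:335],None,fx=6,fy=6,interpolation=cv2.INTER_CUBIC))
"
```

```text
t 5.7 pos [0.6662 0.2161 0.2348] yaw 0.0865 z [-0.002 -0.001 -1.   ] F [1.2 0.6 0.1] w 1.001
  tool delta [-0.2339  0.1966  0.0354] rows>= 7.690137134712464 turn tool z -0.2115
```

View pics/s5z.png

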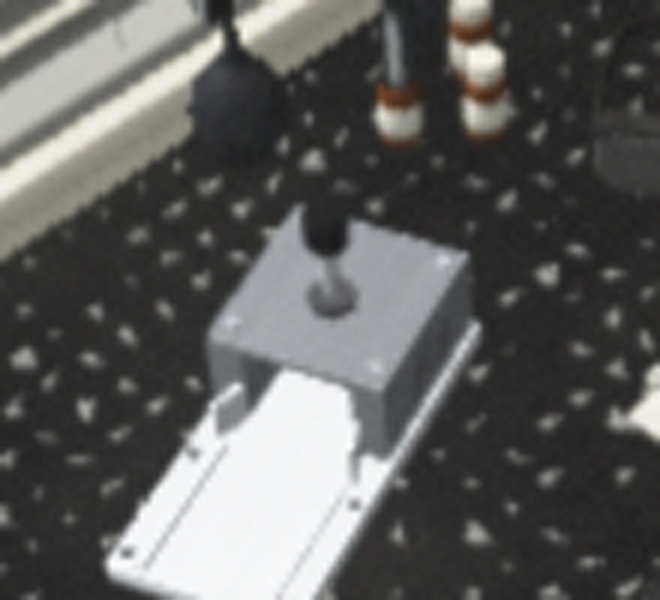

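The knob stands up with its rod visible at (330,270) in the zoom, so it stays out. Next I refine the chamber pose using both views.

```bash
python3 -c "
from h import *
R=CH['roof'];Pl=CH['plate']
Pt=np.array(R+Pl[:2])/1e3;ut=z2p([[165,156],[263,151],[258,54],[160,60],[173,270],[272,263]])
Ps=np.array([R[0],R[1],R[2]])/1e3;us=z2p([[210,335],[384,388],[468,258]],(225,150),6)
def f(q,a=1,b=1): return np.r_[a*(proj('top',place(Pt,q))-ut).ravel(),b*(proj('side',place(Ps,q))-us).ravel()]
for a,b in((1,1),(1,0),(0,1)):
  r=least_squares(f,[.6275,.213,.087],args=(a,b));print(r.x.round(4),r.fun.round(2))
im=cv2.imread('pics/s5.png')
r=least_squares(f,[.6275,.213,.087]).x
overlay('side',im,[(CH,r,0)],(225,160),6,(660,600),'pics/o4.png')
"
```

```text
[0.6272 0.2136 0.0897] [ 0.04  0.08 -1.02 -0.05 -0.85  0.26  0.55 -0.04  0.48 -0.05 -0.08  0.37
 -0.5  -0.1   0.35  0.61  1.18 -0.68]
[0.6275 0.2132 0.087 ] [ 0.19 -0.06 -0.87 -0.1  -0.61  0.21  0.79 -0.18  0.53 -0.18 -0.03  0.32
 -0.   -0.    0.    0.    0.   -0.  ]
[0.6266 0.2141 0.0987] [-0.    0.   -0.    0.   -0.    0.    0.    0.    0.    0.    0.    0.
 -0.84  0.08  0.15  0.59  0.7  -0.79]
```

View pics/o4.png

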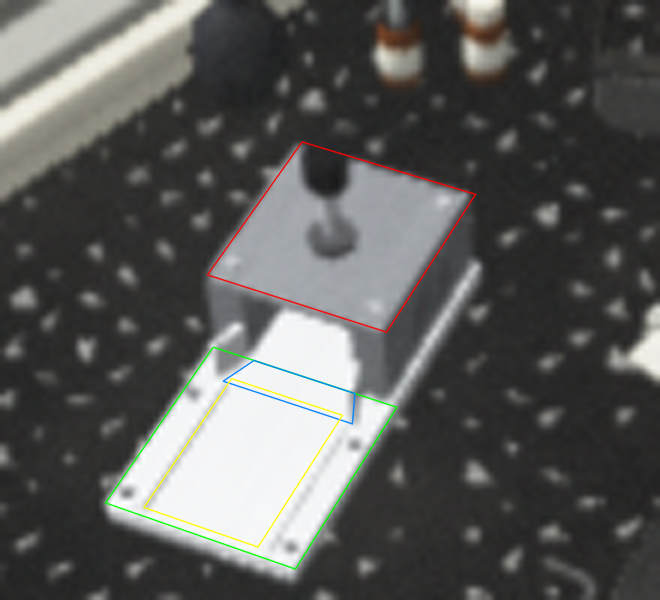

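>>> play_rows(steps=[[-0.0328, 0.021, 0, 0, 0, 0, 1], [-0.0328, 0.021, 0, 0, 0, 0, 1], [-0.0328, 0.021, 0, 0, 0, 0, 1], [-0.0328, 0.021, 0, 0, 0, 0, 1], [-0.0328, 0.021, 0, 0, 0, 0, 1], [-0.0328, 0.021, 0, 0, 0, 0, 1], [-0.0328, 0.021, 0, 0, 0, 0, 1], [0, 0, 0.03, 0, 0, -0.106, 1]])

```text
time: 6.42
position: [0.448, 0.0476, 0.2079]
ee_rot: [[0.982, 0.188, 0.005], [0.188, -0.982, -0.001], [0.005, 0.002, -1.0]]
ft_force: [2.9, 0.5, 0.9]
gripper_width: 0.998
```

>>> play_rows(steps=[[0, 0, 0.03, 0, 0, -0.106, 1], [0, 0, 0, 0, 0, 0, 1]])

```text
time: 6.58
position: [0.4485, 0.0497, 0.1712]
ee_rot: [[0.954, 0.299, -0.005], [0.299, -0.954, 0.0], [-0.005, -0.002, -1.0]]
ft_force: [-1.4, 0.3, -1.6]
gripper_width: 1.001
```

```bash
python3 -c "
from h import *
leg([.435,-.1676,.1],.298)
im=get_image('side');cv2.imwrite('pics/s6.png',im)
P=TR['body'];
from h import *
Pt=np.array(TR['body']+[[-110,6,20],[-110,-6,20]])/1e3;ut=z2p([[571,404],[621,388],[598,313],[545,329],[606,466],[620,462]])
o=cv2.resize(im[290:390,330:410],None,fx=6,fy=6,interpolation=cv2.INTER_CUBIC);cv2.imwrite('pics/s6z.png',o)
"
```

```text
t 6.58 pos [0.4485 0.0497 0.1712] yaw 0.3033 z [-0.005  0.    -1.   ] F [-1.4  0.3 -1.6] w 1.001
  tool delta [-0.0774  0.2034  0.0713] rows>= 5.725778953816913 turn tool z 0.0053
```

View pics/s6z.png

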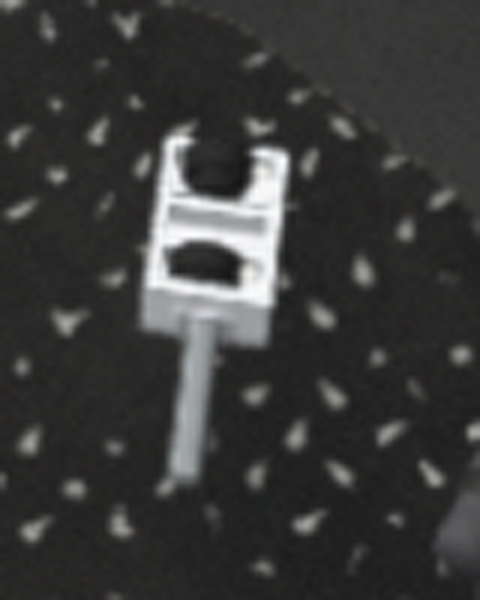

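```bash
python3 -c "
from h import *
Pt=np.array(TR['body'][2:]+TR['wall'][:2]+[[-110,6,20],[-110,-6,20]])/1e3;ut=z2p([[598,313],[545,329],[571,404],[621,388],[606,466],[620,462]])
Ps=np.array(TR['body'][2:]+TR['wall'][:2]+[[-110,6,20],[-110,-6,20]])/1e3;us=z2p([[290,152],[167,137],[147,291],[272,306],[171,474],[202,480]],(330,290),6)
def f(q,a=1,b=1): return np.r_[a*(proj('top',place(Pt,q))-ut).ravel(),b*(proj('side',place(Ps,q))-us).ravel()]
for a,b in((1,1),(1,0),(0,1)):
  r=least_squares(f,[.435,-.168,.3],args=(a,b));print(r.x.round(4),r.fun.round(2))
r=least_squares(f,[.435,-.168,.3]).x
overlay('side',cv2.imread('pics/s6.png'),[(TR,r,0)],(330,290),6,(480,600),'pics/o5.png')
"
```

```text
[ 0.4332 -0.1679  0.3188] [-1.11  1.06  1.15  0.36  1.09  0.26  0.12  0.8   1.66  0.21  0.73  0.38
 -0.17 -0.09  0.38 -0.57 -0.29 -1.29 -0.14 -0.54 -0.6  -0.58 -0.6  -0.75]
[ 0.4349 -0.1668  0.2973] [-1.14  0.58  1.02 -0.46  0.4  -0.42 -0.46  0.47  0.54 -0.2  -0.37  0.06
  0.   -0.    0.   -0.   -0.   -0.   -0.   -0.   -0.   -0.   -0.   -0.  ]
[ 0.4317 -0.1686  0.3319] [-0.    0.    0.    0.    0.    0.    0.    0.    0.    0.    0.    0.
 -0.34  0.33  0.18  0.07 -0.08 -0.53  0.14 -0.02  0.04  0.2   0.05 -0.03]
```

View pics/o5.png

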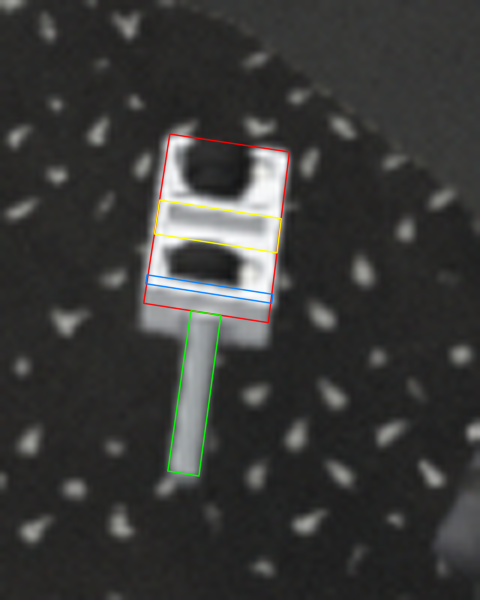

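>>> play_rows(steps=[[-0.0113, 0.029, 0.01, 0, 0, 0, 1], [-0.0113, 0.029, 0.01, 0, 0, 0, 1], [-0.0113, 0.029, 0.01, 0, 0, 0, 1], [-0.0113, 0.029, 0.01, 0, 0, 0, 1], [-0.0113, 0.029, 0.01, 0, 0, 0, 1], [-0.0113, 0.029, 0.01, 0, 0, 0, 1], [-0.0113, 0.029, 0.01, 0, 0, -0.012, 1], [0, 0, 0, 0, 0, 0, 1]])

```text
time: 7.3
position: [0.4362, -0.1719, 0.1044]
ee_rot: [[0.954, 0.3, 0.001], [0.3, -0.954, -0.002], [0.001, 0.002, -1.0]]
ft_force: [0.0, -0.7, 0.0]
gripper_width: 0.998
```

```bash
python3 -c "
from h import *
leg([.4335,-.168,.019],.315)
im=get_image('side')
o=cv2.resize(im[260:390,310:430],None,fx=4.6,fy=4.6,interpolation=cv2.INTER_CUBIC);cv2.imwrite('pics/s7z.png',o)
"
```

```text
t 7.3 pos [ 0.4362 -0.1719  0.1044] yaw 0.3047 z [ 0.001 -0.002 -1.   ] F [ 0.  -0.7  0. ] w 0.998
  tool delta [-0.0014 -0.0047  0.0854] rows>= 2.1386111541170023 turn tool z -0.0103
```

View pics/s7z.png

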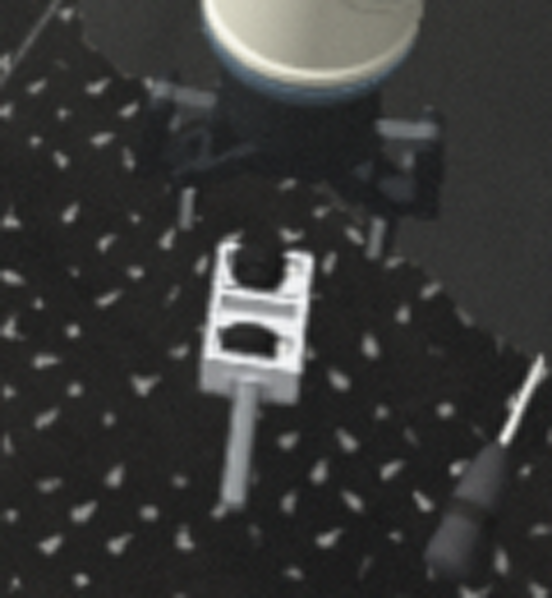

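The jaws straddle the tray evenly, with tips at (188,210) and (376,240) around the tray at (258,320). I'll descend and grip.

>>> play_rows(steps=[[-0.001, -0.0045, 0.021, 0, 0, -0.01, 1], [0, 0, 0.021, 0, 0, 0, 1], [0, 0, 0.021, 0, 0, 0, 1], [0, 0, 0.018, 0, 0, 0, 1], [0, 0, 0.003, 0, 0, 0, 1], [0, 0, 0, 0, 0, 0, 0.6], [0, 0, 0, 0, 0, 0, 0.3]], squeeze=40)

```text
time: 7.93
position: [0.4334, -0.163, 0.0213]
ee_rot: [[0.949, 0.315, 0.001], [0.315, -0.949, -0.0], [0.001, 0.001, -1.0]]
ft_force: [-0.5, -0.3, -0.6]
gripper_width: 0.749
```

>>> play_rows(steps=[[0, 0, 0, 0, 0, 0, 0.0], [0, 0, 0, 0, 0, 0, -0.3], [0, 0, 0, 0, 0, 0, -1], [0, 0, 0, 0, 0, 0, -1], [0, 0, 0, 0, 0, 0, -1]])

```text
time: 8.35
position: [0.4337, -0.1635, 0.0218]
ee_rot: [[0.949, 0.315, 0.003], [0.315, -0.949, -0.001], [0.002, 0.002, -1.0]]
ft_force: [2.0, 2.4, 11.4]
gripper_width: 0.572
```

```bash
python3 -c "
from h import *
leg([.4335,-.168,.019],.315)
im=get_image('side')
o=cv2.resize(im[260:390,310:430],None,fx=4.6,fy=4.6,interpolation=cv2.INTER_CUBIC);cv2.imwrite('pics/s8z.png',o)
"
```

```text
t 8.35 pos [ 0.4337 -0.1635  0.0218] yaw 0.3203 z [ 0.003 -0.001 -1.   ] F [ 2.   2.4 11.4] w 0.572
  tool delta [-0.0016  0.0042  0.0028] rows>= 0.1330436123841178 turn tool z 0.0053
```

View pics/s8z.png

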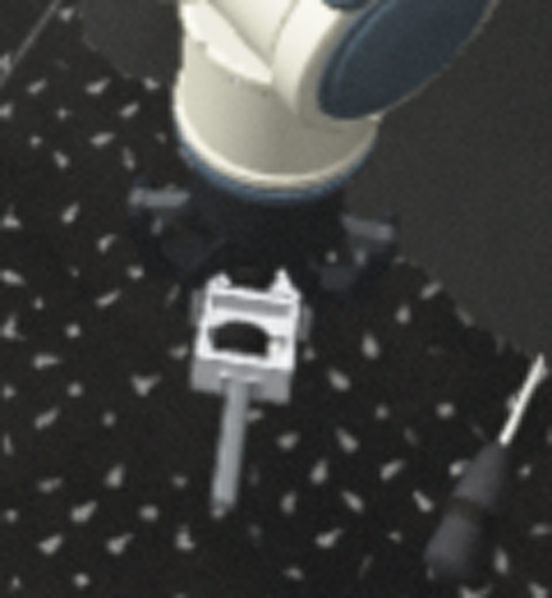

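The opening reads 0.572, so the tray is held. The 11 N upward force says the tips are on the bench: they swing forward as they close, about 22 mm ahead of the TCP here. They must clear the rails on the ledge, so I'll re-grip 8 mm higher.

>>> play_rows(steps=[[0, 0, 0, 0, 0, 0, 0.4], [0, 0, -0.002, 0, 0, 0, 0.4], [0, 0, -0.006, 0, 0, 0, 0.4], [0, 0, 0, 0, 0, 0, 0.0], [0, 0, 0, 0, 0, 0, -0.3], [0, 0, 0, 0, 0, 0, -1], [0, 0, 0, 0, 0, 0, -1], [0, 0, 0, 0, 0, 0, -1]], squeeze=50)

```text
time: 9.07
position: [0.4331, -0.1634, 0.0296]
ee_rot: [[0.949, 0.315, 0.002], [0.315, -0.949, -0.001], [0.001, 0.001, -1.0]]
ft_force: [-3.2, 0.7, 32.9]
gripper_width: 0.552
```

>>> play_rows(steps=[[0, 0, 0, 0, 0, 0, -1], [0, 0, -0.01, 0, 0, 0, -1], [0, 0, -0.015, 0, 0, 0, -1], [0, 0, -0.015, 0, 0, 0, -1], [0, 0, 0, 0, 0, 0, -1]])

```text
time: 9.48
position: [0.4335, -0.1636, 0.0703]
ee_rot: [[0.949, 0.315, 0.002], [0.315, -0.949, -0.001], [0.002, 0.002, -1.0]]
ft_force: [0.6, 0.7, -0.8]
gripper_width: 0.541
```

```bash
python3 -c "
from h import *
leg([.4335,-.168,.019],.315)
im=get_image('side')
o=cv2.resize(im[260:390,310:430],None,fx=4.6,fy=4.6,interpolation=cv2.INTER_CUBIC);cv2.imwrite('pics/s9z.png',o)
"
```

```text
t 9.48 pos [ 0.4335 -0.1636  0.0703] yaw 0.3207 z [ 0.002 -0.001 -1.   ] F [ 0.6  0.7 -0.8] w 0.541
  tool delta [-0.0015  0.0041  0.0513] rows>= 1.2881676456033442 turn tool z 0.0057
```

View pics/s9z.png

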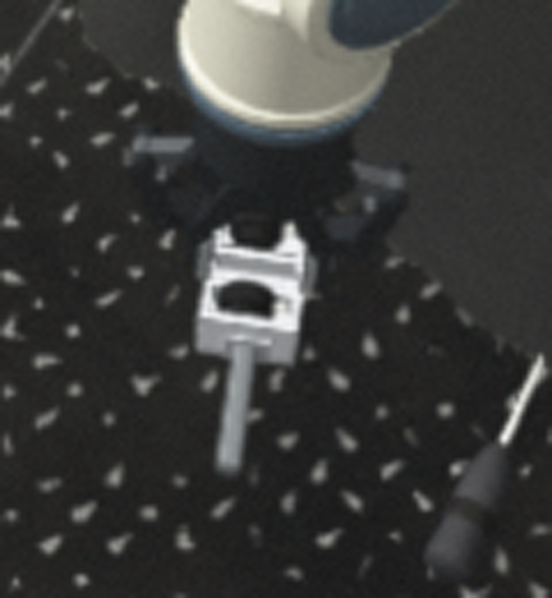

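```bash
cat > tz.py <<'E'
from h import *
def fitxz(us,P,s):
    y=np.arctan2(s['ee_rot'][1,0],s['ee_rot'][0,0]);p=s['position']
    P=np.array(P)/1e3
    def f(v):
        q=[p[0]+v[0]*np.cos(y)-v[3]*np.sin(y),p[1]+v[0]*np.sin(y)+v[3]*np.cos(y),y+v[2]]
        a=place(P,q);a[:,2]+=v[1]
        return np.r_[(proj('side',a)-us).ravel(),v[2]*20,v[3]*300]
    return least_squares(f,[0,.04,0,0])
E
python3 -c "
from tz import *
s=monitor.read_state()
us=z2p([[200,315],[303,331],[197,350],[295,363],[216,468],[240,473]],(310,260),4.6)
r=fitxz(us,[[-40,25,36],[-40,-25,36],[-40,25,0],[-40,-25,0],[-110,6,20],[-110,-6,20]],s)
print(r.x,r.fun.round(2))
v=r.x;y=.3207;q=[.4335+v[0]*np.cos(y),-.1636+v[0]*np.sin(y),y+v[2]]
overlay('side',get_image('side'),[(dict(wall=[[-40,25,36],[-40,-25,36],[-40,-25,0],[-40,25,0]],handle=TR['handle'],slot=TR['slot']),q,v[1])],(310,260),4.6,(552,598),'pics/o6.png')
"
```

```text
[-0.02590098  0.08312862 -0.0057152  -0.00109022] [-0.3  -0.24 -0.16 -0.19 -0.42  0.14  0.23  0.79  0.04 -0.16  0.38 -0.34
 -0.11 -0.33]
```

View pics/o6.png

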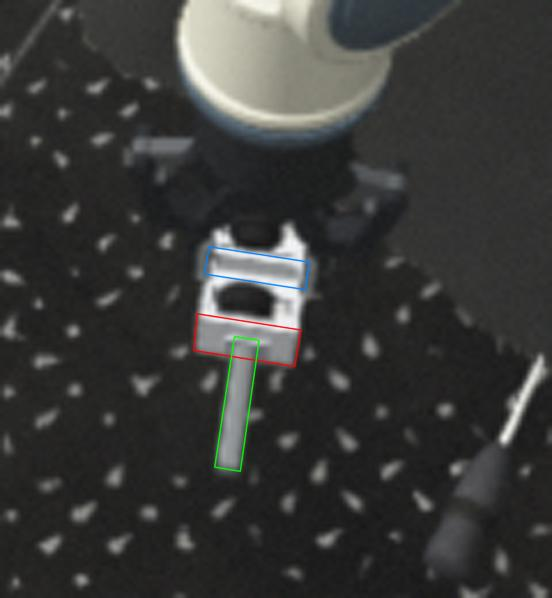

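```bash
python3 -c "
from tz import *
y=.3207
M=dict(wall=[[-40,25,36],[-40,-25,36],[-40,-25,0],[-40,25,0]],handle=TR['handle'],slot=TR['slot'])
overlay('side',get_image('side'),[(M,[.4335-.001,-.1636,y],.0407)],(310,260),4.6,(552,598),'pics/o6.png')
"
```

```text
(no output)
```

View pics/o6.png

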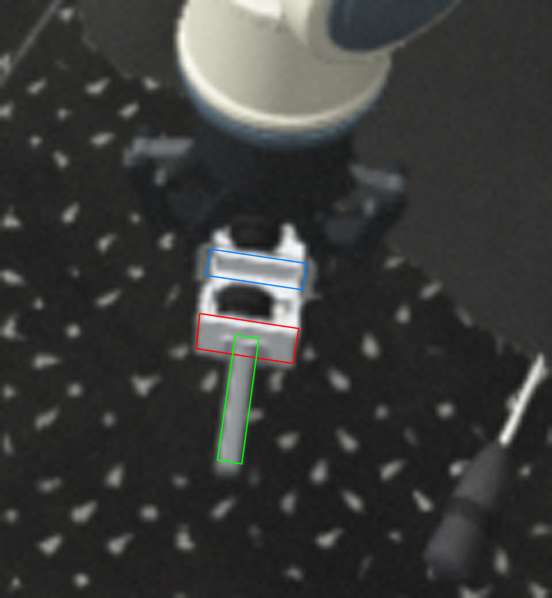

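The predicted pose overlays the held tray well, so I'm carrying it level to the ledge.

>>> play_rows(steps=[[0, 0, -0.03, 0, 0, 0.0, -1], [0, 0, -0.03, 0, 0, 0.08, -1], [0, 0, -0.02, 0, 0, 0.08, -1], [0, 0, 0, 0, 0, 0.071, -1], [0.0139, -0.0299, 0, 0, 0, 0, -1], [0.0139, -0.0299, 0, 0, 0, 0, -1], [0.0139, -0.0299, 0, 0, 0, 0, -1], [0.0139, -0.0299, 0, 0, 0, 0, -1]])

```text
time: 10.3
position: [0.4771, -0.0377, 0.1474]
ee_rot: [[0.996, 0.089, -0.001], [0.089, -0.996, 0.0], [-0.001, -0.0, -1.0]]
ft_force: [1.0, -0.2, -2.9]
gripper_width: 0.539
```

>>> play_rows(steps=[[0.0139, -0.0299, 0, 0, 0, 0, -1], [0.0139, -0.0299, 0, 0, 0, 0, -1], [0.0139, -0.0299, 0, 0, 0, 0, -1], [0.0139, -0.0299, 0, 0, 0, 0, -1], [0.0139, -0.0299, 0, 0, 0, 0, -1], [0.0139, -0.0299, 0, 0, 0, 0, -1], [0.01, -0.02, 0, 0, 0, 0, -1], [0, 0, 0, 0, 0, 0, -1]])

```text
time: 10.97
position: [0.5535, 0.1716, 0.147]
ee_rot: [[0.996, 0.092, -0.0], [0.092, -0.996, 0.001], [0.0, -0.001, -1.0]]
ft_force: [0.0, 0.1, -2.5]
gripper_width: 0.539
```

```bash
python3 -c "
from h import *
leg([.5672,.2089,.075],.09)
"
```

```text
t 10.97 pos [0.5535 0.1716 0.147 ] yaw 0.0924 z [-0.     0.001 -1.   ] F [ 0.   0.1 -2.5] w 0.539
  tool delta [ 0.0171 -0.0358  0.0721] rows>= 2.056498427253624 turn tool z 0.0024
```

>>> play_rows(steps=[[0.0085, -0.018, 0, 0, 0, 0.002, -1], [0.0085, -0.018, 0, 0, 0, 0, -1], [0, 0, 0.025, 0, 0, 0, -1], [0, 0, 0.025, 0, 0, 0, -1], [0, 0, 0.022, 0, 0, 0, -1], [0, 0, 0, 0, 0, 0, -1], [0, 0, 0, 0, 0, 0, -1]])

```text
time: 11.55
position: [0.5652, 0.2047, 0.075]
ee_rot: [[0.996, 0.087, -0.003], [0.087, -0.996, -0.001], [-0.004, 0.001, -1.0]]
ft_force: [0.8, 0.1, -1.7]
gripper_width: 0.539
```

```bash
python3 -c "
from h import *
leg([.5672,.2089,.0416],.09)
im=get_image('side');cv2.imwrite('pics/s10.png',im)
overlay('side',im,[],(225,160),6,(660,600),'pics/s10z.png')
M=dict(wall=[[-40,25,36],[-40,-25,36],[-40,-25,0],[-40,25,0]],handle=TR['handle'])
s=monitor.read_state();p=s['position']
overlay('side',im,[(CH,[.627,.2143,.09],0),(M,[p[0],p[1],.09],p[2]-.0296)],(225,160),6,(660,600),'pics/o10.png')
"
```

```text
t 11.55 pos [0.5652 0.2047 0.075 ] yaw 0.0876 z [-0.003 -0.001 -1.   ] F [ 0.8  0.1 -1.7] w 0.539
  tool delta [ 0.0025 -0.004   0.0334] rows>= 0.842324941404483 turn tool z -0.0024
```

View pics/s10z.png

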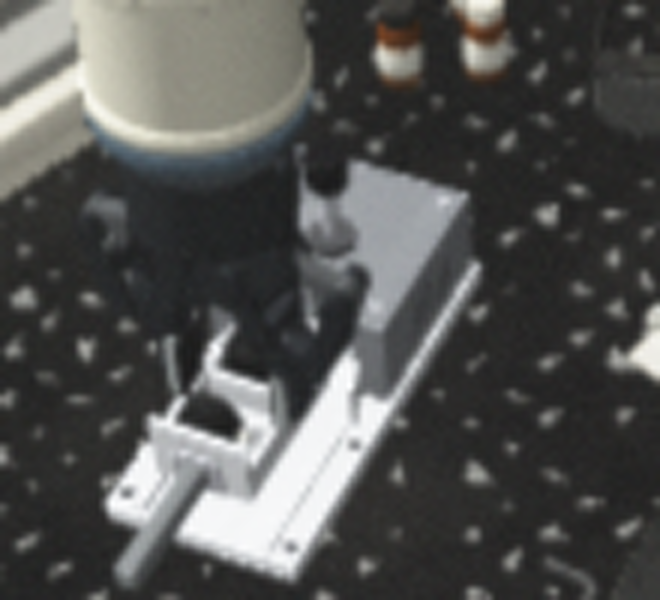

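View pics/o10.png

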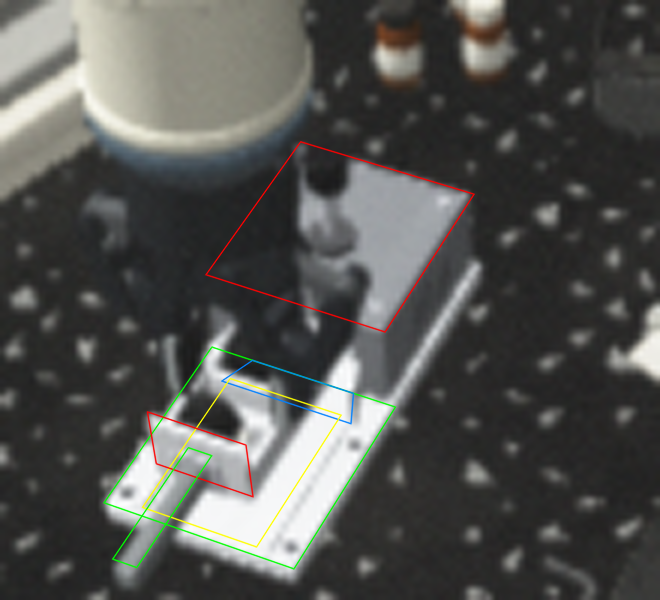

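>>> play_rows(steps=[[0.0025, -0.004, 0, 0, 0, -0.0, -1], [0, 0, 0.01, 0, 0, 0, -1], [0, 0, 0.01, 0, 0, 0, -1], [0, 0, 0.006, 0, 0, 0, -1], [0, 0, 0.004, 0, 0, 0, -1], [0, 0, 0, 0, 0, 0, -1]])

```text
time: 12.1
position: [0.5677, 0.2092, 0.0451]
ee_rot: [[0.996, 0.088, -0.002], [0.088, -0.996, -0.0], [-0.002, 0.0, -1.0]]
ft_force: [0.1, 0.1, -2.1]
gripper_width: 0.54
```

```bash
python3 -c "
from h import *
leg([.5672,.2089,.0416],.09)
im=get_image('side')
M=dict(wall=[[-40,25,36],[-40,-25,36],[-40,-25,0],[-40,25,0]],handle=TR['handle'])
s=monitor.read_state();p=s['position']
overlay('side',im,[(M,[p[0],p[1],.09],p[2]-.0296)],(225,160),6,(660,600),'pics/o11.png')
"
```

```text
t 12.1 pos [0.5677 0.2092 0.0451] yaw 0.0878 z [-0.002 -0.    -1.   ] F [ 0.1  0.1 -2.1] w 0.54
  tool delta [-0.0005  0.0003  0.0035] rows>= 0.08920093393754909 turn tool z -0.0022
```

View pics/o11.png

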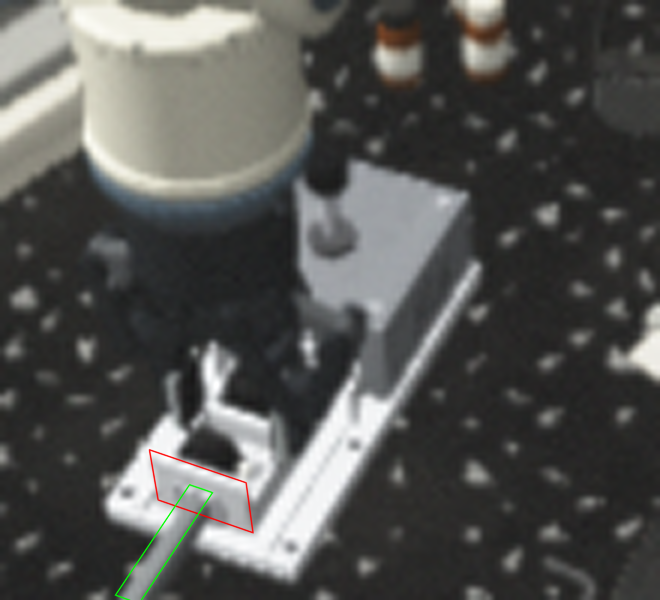

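>>> play_rows(steps=[[0, 0, 0.001, 0, 0, 0, -1], [0, 0, 0.001, 0, 0, 0, -1], [0, 0, 0.001, 0, 0, 0, -1], [0, 0, 0, 0, 0, 0, -1]])

```text
time: 12.48
position: [0.5684, 0.2095, 0.0433]
ee_rot: [[0.996, 0.088, 0.0], [0.088, -0.996, 0.0], [0.0, -0.0, -1.0]]
ft_force: [-0.5, -0.5, -2.0]
gripper_width: 0.538
```

>>> play_rows(steps=[[0, 0, 0.001, 0, 0, 0, -1], [0, 0, 0.001, 0, 0, 0, -1], [0, 0, 0, 0, 0, 0, -1]])

```text
time: 12.73
position: [0.5686, 0.2095, 0.0422]
ee_rot: [[0.996, 0.088, 0.001], [0.088, -0.996, 0.0], [0.001, -0.0, -1.0]]
ft_force: [-2.9, -1.2, 13.2]
gripper_width: 0.537
```

Contact came at z = 0.042, the height for the ledge floor. Resting on a rail would have been 4 mm higher. Now I release.

>>> play_rows(steps=[[0, 0, 0, 0, 0, 0, 0.15], [0, 0, 0, 0, 0, 0, 0.3], [0, 0, 0, 0, 0, 0, 0.6], [0, 0, 0, 0, 0, 0, 1], [0, 0, -0.02, 0, 0, 0, 1], [0, 0, -0.035, 0, 0, 0, 1], [0, 0, -0.035, 0, 0, 0, 1], [0, 0, -0.035, 0, 0, 0, 1]])

```text
time: 13.4
position: [0.568, 0.2093, 0.1675]
ee_rot: [[0.996, 0.088, -0.001], [0.088, -0.996, -0.0], [-0.001, 0.0, -1.0]]
ft_force: [1.4, 0.4, -0.3]
gripper_width: 0.999
```

```bash
python3 -c "
from h import *
leg([.482,.2,.1],.09)
im=get_image('side');cv2.imwrite('pics/s12.png',im)
overlay('side',im,[],(225,160),6,(660,600),'pics/s12z.png')
"
```

```text
t 13.4 pos [0.568  0.2093 0.1675] yaw 0.0878 z [-0.001 -0.    -1.   ] F [ 1.4  0.4 -0.3] w 0.999
  tool delta [-0.0864  0.0018  0.0676] rows>= 2.742722189991679 turn tool z -0.0022
```

View pics/s12z.png

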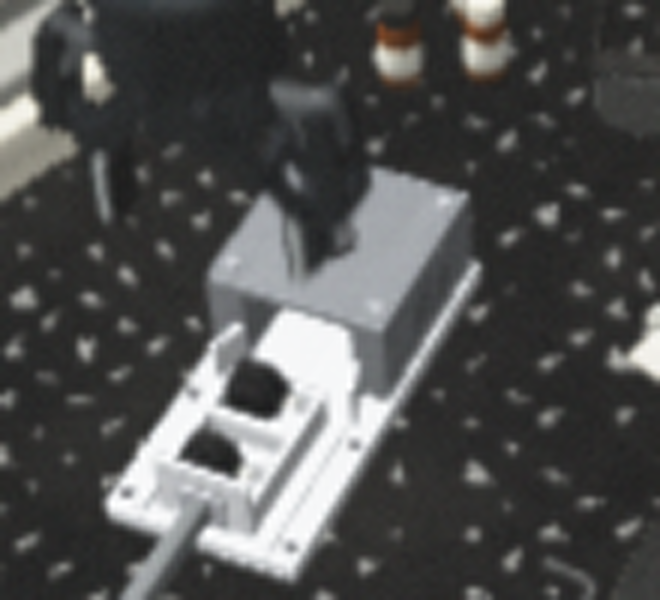

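```bash
python3 -c "
from h import *
im=cv2.imread('pics/s12.png')
M=dict(body=TR['body'],wall=[[-40,25,36],[-40,-25,36],[-40,-25,0],[-40,25,0]],handle=TR['handle'])
overlay('side',im,[(M,[.568,.2093,.088],.012)],(225,160),6,(660,600),'pics/o12.png')
for z in(.1665,.1535,.1435):
  P=np.array([[0,.0425,z],[0,.046,z],[.011,.0425,z],[-.011,.0425,z],[-.011,-.0425,z]])
  print(z,((proj('side',place(P,[.568,.2093,.088]))-[225,160])*6).round().tolist())
"
```

```text
0.1665 [[126.0, 201.0], [119.0, 199.0], [138.0, 185.0], [114.0, 218.0], [287.0, 273.0]]
0.1535 [[130.0, 222.0], [123.0, 220.0], [142.0, 206.0], [117.0, 239.0], [289.0, 294.0]]
0.1435 [[132.0, 238.0], [125.0, 236.0], [144.0, 222.0], [120.0, 255.0], [291.0, 310.0]]
```

View pics/o12.png

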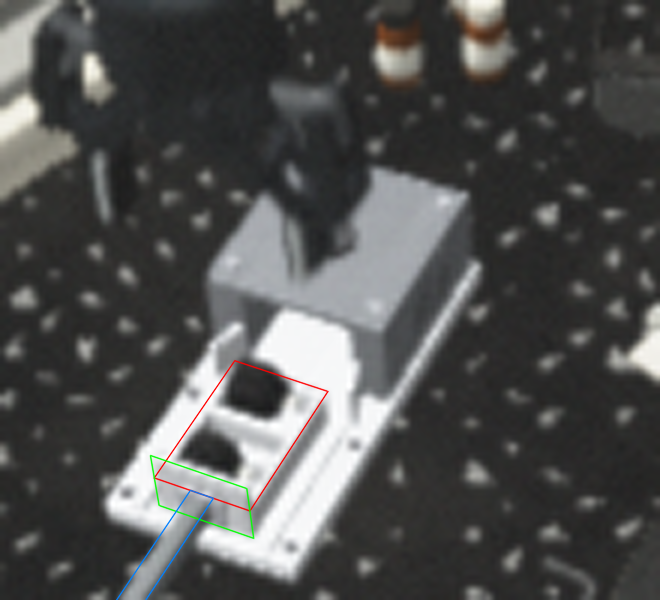

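The tray is flat between the rails with the handle toward the robot and both lens mounts seated (dark domes at (258,388) and (212,450)). Open tips stand about 1 mm ahead of the TCP, so shut they stand 14 mm ahead. Next is the handle.

>>> play_rows(steps=[[-0.0283, 0, 0, 0, 0, 0, 1], [-0.0283, 0, 0, 0, 0, 0, 1], [-0.0283, 0, 0, 0, 0, 0, 1], [0, 0, 0.03, 0, 0, 0, 1], [0, 0, 0.03, 0, 0, 0, 1], [0, 0, 0.03, 0, 0, 0, 1], [0, 0, 0.02, 0, 0, 0, 1], [0, 0, 0, 0, 0, 0, 1]])

```text
time: 14.12
position: [0.4819, 0.2014, 0.0531]
ee_rot: [[0.996, 0.088, -0.005], [0.088, -0.996, -0.001], [-0.005, 0.001, -1.0]]
ft_force: [-0.7, -0.8, -0.8]
gripper_width: 1.001
```

```bash
python3 -c "
from h import *
leg([.4833,.2018,.029],.088)
im=get_image('side');overlay('side',im,[],(215,170),6,(660,600),'pics/s13z.png')
"
```

```text
t 14.12 pos [0.4819 0.2014 0.0531] yaw 0.0877 z [-0.005 -0.001 -1.   ] F [-0.7 -0.8 -0.8] w 1.001
  tool delta [ 0.0016 -0.0003  0.0241] rows>= 0.6031577084900079 turn tool z -0.0003
```

View pics/s13z.png

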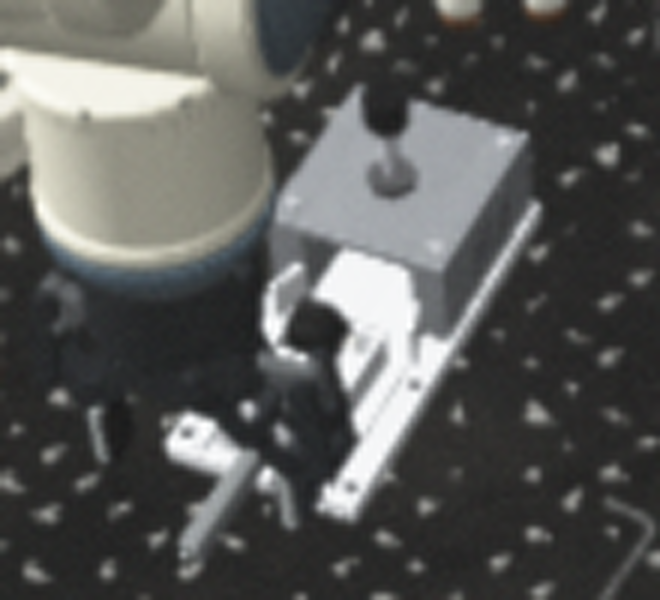

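The knob is still up, and the bar at (215,505) lies between the jaws. I'll lower and close on it.

>>> play_rows(steps=[[0.001, 0, 0.012, 0, 0, 0, 1], [0, 0, 0.0115, 0, 0, 0, 0.6], [0, 0, 0, 0, 0, 0, 0.2], [0, 0, 0, 0, 0, 0, -0.3], [0, 0, 0, 0, 0, 0, -0.6], [0, 0, 0, 0, 0, 0, -1], [0, 0, 0, 0, 0, 0, -1], [0, 0, 0, 0, 0, 0, -1]], squeeze=30)

```text
time: 14.83
position: [0.4851, 0.2022, 0.0335]
ee_rot: [[0.996, 0.088, 0.001], [0.088, -0.996, 0.0], [0.001, -0.0, -1.0]]
ft_force: [-0.8, -0.6, 4.8]
gripper_width: 0.135
```

>>> play_rows(steps=[[0, 0, 0, 0, 0, 0, -1], [0, 0, 0, 0, 0, 0, -1], [0, 0, 0, 0, 0, 0, -1]])

```text
time: 15.08
position: [0.485, 0.2022, 0.0332]
ee_rot: [[0.996, 0.088, 0.001], [0.088, -0.996, 0.0], [0.001, -0.0, -1.0]]
ft_force: [-1.1, 1.4, 6.9]
gripper_width: 0.128
```

>>> play_rows(steps=[[0, 0, -0.0005, 0, 0, 0, -1], [0.006, 0, 0, 0, 0, 0, -1], [0.006, 0, 0, 0, 0, 0, -1], [0.006, 0, 0, 0, 0, 0, -1], [0.006, 0, 0, 0, 0, 0, -1], [0.006, 0, 0, 0, 0, 0, -1], [0.006, 0, 0, 0, 0, 0, -1], [0, 0, 0, 0, 0, 0, -1]])

```text
time: 15.75
position: [0.5213, 0.2053, 0.0335]
ee_rot: [[0.996, 0.088, -0.0], [0.088, -0.996, 0.0], [-0.0, -0.0, -1.0]]
ft_force: [-0.3, -0.2, 4.7]
gripper_width: 0.133
```

```bash
python3 -c "
from h import *
leg([.586,.2106,.033],.088)
im=get_image('side');overlay('side',im,[],(215,150),6,(660,600),'pics/s14z.png')
"
```

```text
t 15.75 pos [0.5213 0.2053 0.0335] yaw 0.0877 z [-0.  0. -1.] F [-0.3 -0.2  4.7] w 0.133
  tool delta [0.0649 0.0004 0.0005] rows>= 1.622586377016642 turn tool z -0.0003
```

View pics/s14z.png

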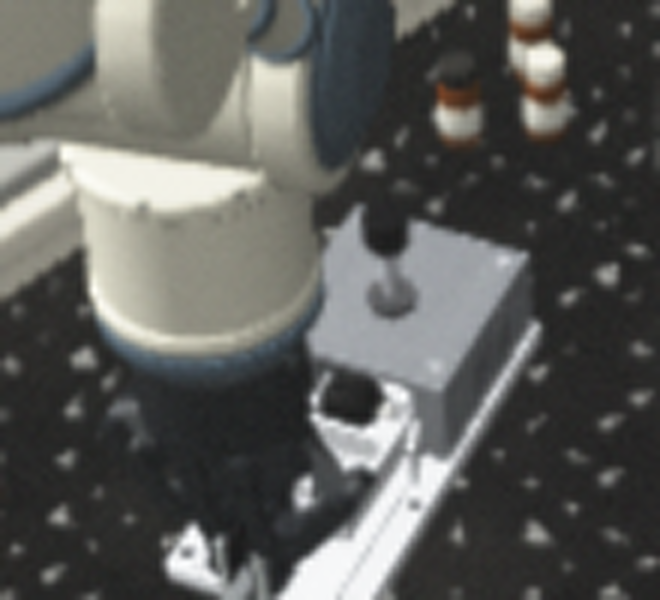

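The tray front is entering the mouth at (350,400) with no side force, and the knob is still out. I continue pushing.

>>> play_rows(steps=[[0.006, 0, 0, 0, 0, 0, -1], [0.006, 0, 0, 0, 0, 0, -1], [0.006, 0, 0, 0, 0, 0, -1], [0.006, 0, 0, 0, 0, 0, -1], [0.006, 0, 0, 0, 0, 0, -1], [0.006, 0, 0, 0, 0, 0, -1], [0.006, 0, 0, 0, 0, 0, -1], [0.006, 0, 0, 0, 0, 0, -1]])

```text
time: 16.47
position: [0.5678, 0.2094, 0.0334]
ee_rot: [[0.996, 0.088, -0.002], [0.088, -0.996, -0.0], [-0.002, 0.0, -1.0]]
ft_force: [-6.7, -1.0, 10.0]
gripper_width: 0.129
```

>>> play_rows(steps=[[0.003, 0, 0, 0, 0, 0, -1], [0.003, 0, 0, 0, 0, 0, -1], [0.003, 0, 0, 0, 0, 0, -1], [0.003, 0, 0, 0, 0, 0, -1], [0, 0, 0, 0, 0, 0, -1]])

```text
time: 16.88
position: [0.5803, 0.2105, 0.0334]
ee_rot: [[0.996, 0.088, -0.001], [0.088, -0.996, -0.0], [-0.001, 0.0, -1.0]]
ft_force: [-2.8, -0.0, 5.9]
gripper_width: 0.132
```

>>> play_rows(steps=[[0.002, 0, 0, 0, 0, 0, -1], [0.002, 0, 0, 0, 0, 0, -1], [0.001, 0, 0, 0, 0, 0, -1], [0, 0, 0, 0, 0, 0, -1]])

```text
time: 17.22
position: [0.5849, 0.2109, 0.0334]
ee_rot: [[0.996, 0.088, -0.001], [0.088, -0.996, -0.0], [-0.001, 0.0, -1.0]]
ft_force: [-4.6, -0.7, 8.4]
gripper_width: 0.126
```

>>> play_rows(steps=[[0.001, 0, 0, 0, 0, 0, -1], [0.001, 0, 0, 0, 0, 0, -1], [0, 0, 0, 0, 0, 0, -1]])

```text
time: 17.47
position: [0.5868, 0.211, 0.0334]
ee_rot: [[0.996, 0.088, -0.002], [0.088, -0.996, -0.0], [-0.002, 0.0, -1.0]]
ft_force: [-5.9, 0.1, 7.6]
gripper_width: 0.126
```

>>> play_rows(steps=[[0.001, 0, 0, 0, 0, 0, -1], [0.001, 0, 0, 0, 0, 0, -1], [0, 0, 0, 0, 0, 0, -1]])

```text
time: 17.72
position: [0.5877, 0.2111, 0.0333]
ee_rot: [[0.996, 0.088, -0.004], [0.088, -0.996, -0.001], [-0.004, 0.0, -1.0]]
ft_force: [-10.3, -1.0, 11.9]
gripper_width: 0.133
```

>>> play_rows(steps=[[0.001, 0, 0, 0, 0, 0, -1], [0.001, 0, 0, 0, 0, 0, -1], [0, 0, 0, 0, 0, 0, -1]])

```text
time: 17.97
position: [0.5881, 0.2111, 0.033]
ee_rot: [[0.996, 0.088, -0.007], [0.088, -0.996, -0.001], [-0.007, 0.001, -1.0]]
ft_force: [-19.4, -0.8, 16.9]
gripper_width: 0.126
```

```bash
python3 -c "
from h import *
leg([.586,.2106,.033],.088)
im=get_image('side');overlay('side',im,[],(215,150),6,(660,600),'pics/s15z.png')
"
```

```text
t 17.97 pos [0.5881 0.2111 0.033 ] yaw 0.088 z [-0.007 -0.001 -1.   ] F [-19.4  -0.8  16.9] w 0.126
  tool delta [-0.0021  0.0003  0.0001] rows>= 0.05390266542053371 turn tool z -0.0000
```

View pics/s15z.png

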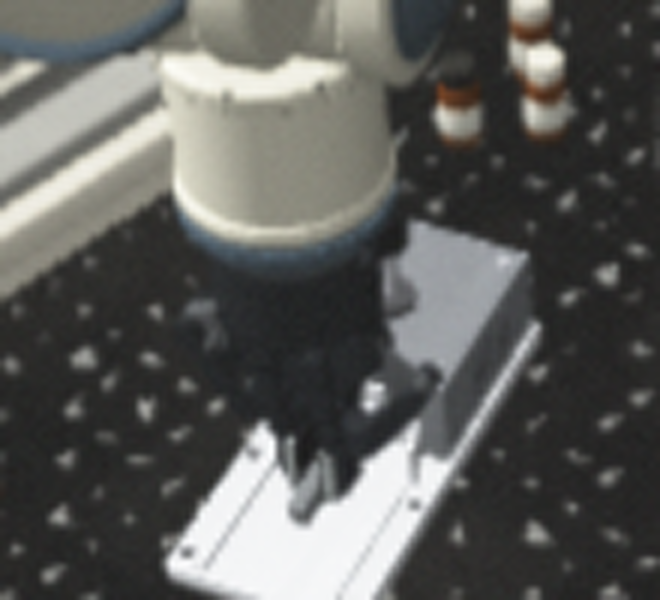

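The tray stopped firmly at 19 N after 103 mm of travel, which matches the expected seating depth. Now I release and rise.

>>> play_rows(steps=[[-0.0015, 0, 0, 0, 0, 0, -0.5], [0, 0, 0, 0, 0, 0, 0], [0, 0, 0, 0, 0, 0, 0.3], [0, 0, 0, 0, 0, 0, 0.3], [0, 0, -0.02, 0, 0, 0, 0.3], [0, 0, -0.035, 0, 0, 0, 0.3], [0, 0, -0.035, 0, 0, 0, 0], [0, 0, -0.04, 0, 0, 0, -1]])

```text
time: 18.68
position: [0.5894, 0.2111, 0.1638]
ee_rot: [[0.996, 0.088, -0.002], [0.088, -0.996, -0.001], [-0.002, 0.0, -1.0]]
ft_force: [1.0, -0.0, -0.1]
gripper_width: 0.382
```

>>> play_rows(steps=[[0, 0, -0.03, 0, 0, 0, -1], [-0.02, 0.02, 0, 0, 0, 0, -1], [-0.03, 0.02, 0, 0, 0, 0, -1], [0, 0, 0, 0, 0, 0, -1]])

```text
time: 19.02
position: [0.5387, 0.1643, 0.1931]
ee_rot: [[0.996, 0.087, -0.004], [0.087, -0.996, -0.001], [-0.004, 0.001, -1.0]]
ft_force: [1.6, 1.2, -0.6]
gripper_width: 0.002
```

```bash
python3 -c "
from h import *
leg([.670,.218,.155],.088)
im=get_image('side');cv2.imwrite('pics/s16.png',im);overlay('side',im,[],(215,150),6,(660,600),'pics/s16z.png')
M=dict(wall=[[-40,25,36],[-40,-25,36],[-40,-25,0],[-40,25,0]],handle=TR['handle'])
q=[.627+.043,.2143+.043*.09,.09]
overlay('side',im,[(CH,[.627,.2143,.09],0),(M,q,.012)],(215,150),6,(660,600),'pics/o16.png')
"
```

```text
t 19.02 pos [0.5387 0.1643 0.1931] yaw 0.0871 z [-0.004 -0.001 -1.   ] F [ 1.6  1.2 -0.6] w 0.002
  tool delta [ 0.1356 -0.0421  0.0375] rows>= 3.6724122560491463 turn tool z -0.0009
```

View pics/s16z.png

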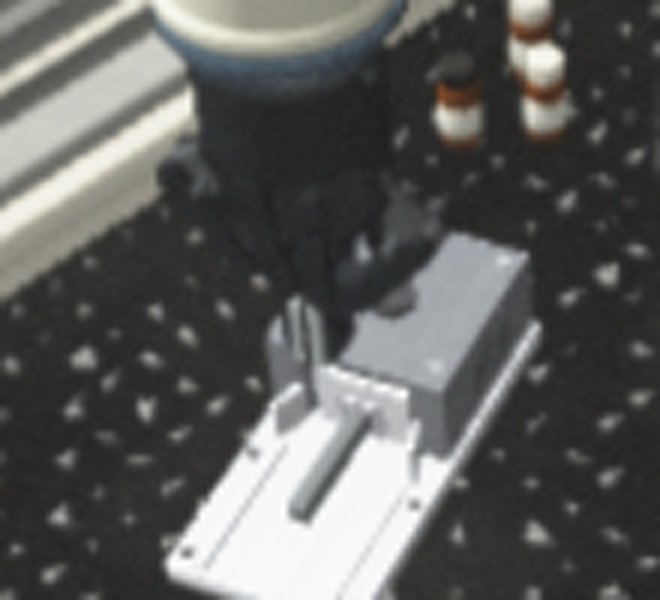

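View pics/o16.png

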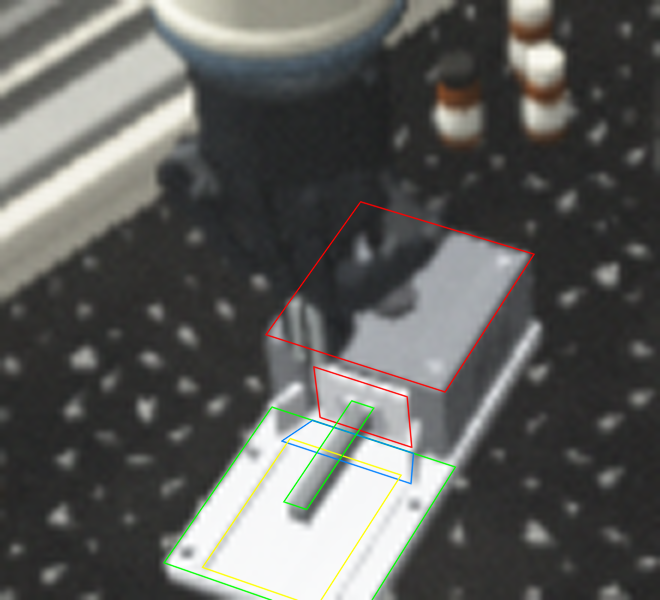

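The end wall lies in the mouth where the seated tray should be; the small extra length at the handle end is the bar's end face. I move over the knob with the fingers shut and push.

>>> play_rows(steps=[[0.034, -0.0105, 0, 0, 0, 0, -1], [0.034, -0.0105, 0, 0, 0, 0, -1], [0.034, -0.0105, 0, 0, 0, 0, -1], [0.0336, -0.0106, 0, 0, 0, 0, -1], [0, 0, 0.02, 0, 0, 0, -1], [0, 0, 0.015, 0, 0, 0, -1], [0, 0, 0, 0, 0, 0, -1]])

```text
time: 19.65
position: [0.6742, 0.2211, 0.1545]
ee_rot: [[0.996, 0.088, -0.005], [0.088, -0.996, -0.001], [-0.005, 0.001, -1.0]]
ft_force: [-0.9, 0.5, -0.2]
gripper_width: 0.002
```

```bash
python3 -c "
from h import *
leg([.670,.218,.108],.088)
im=get_image('side');overlay('side',im,[],(215,130),6,(660,600),'pics/s17z.png')
"
```

```text
t 19.65 pos [0.6742 0.2211 0.1545] yaw 0.088 z [-0.005 -0.001 -1.   ] F [-0.9  0.5 -0.2] w 0.002
  tool delta [-0.0042  0.0027  0.0466] rows>= 1.1708364296902136 turn tool z -0.0000
```

View pics/s17z.png

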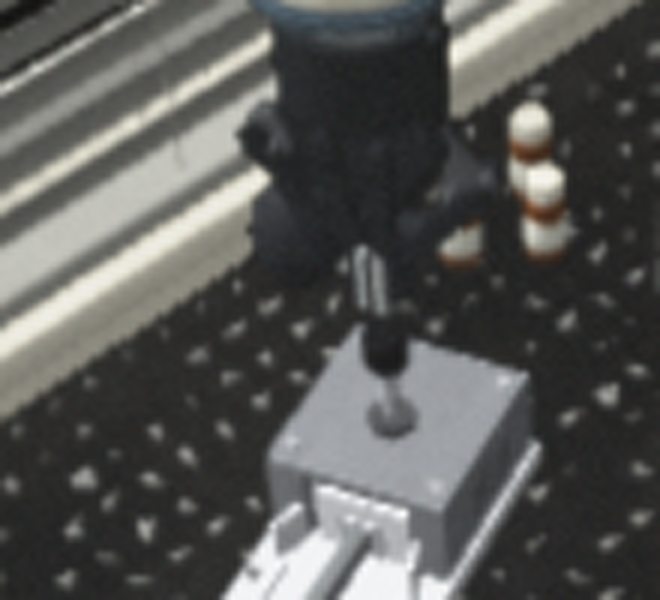

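Fingers are right above the raised knob at (385,340), and the tray wall is in the mouth. I correct by 4 mm and press down, watching the force.

>>> play_rows(steps=[[-0.004, 0.0025, 0.006, 0, 0, 0, -1], [0, 0, 0.008, 0, 0, 0, -1], [0, 0, 0.008, 0, 0, 0, -1], [0, 0, 0.008, 0, 0, 0, -1], [0, 0, 0.006, 0, 0, 0, -1], [0, 0, 0.004, 0, 0, 0, -1], [0, 0, 0.003, 0, 0, 0, -1], [0, 0, 0, 0, 0, 0, -1]])

```text
time: 20.37
position: [0.6708, 0.2181, 0.1145]
ee_rot: [[0.996, 0.088, -0.001], [0.088, -0.996, -0.0], [-0.001, 0.0, -1.0]]
ft_force: [-0.1, -0.3, -0.8]
gripper_width: -0.001
```

>>> play_rows(steps=[[0, 0, 0.001, 0, 0, 0, -1], [0, 0, 0.001, 0, 0, 0, -1], [0, 0, 0, 0, 0, 0, -1]])

```text
time: 20.62
position: [0.6713, 0.2181, 0.1133]
ee_rot: [[0.996, 0.088, 0.0], [0.088, -0.996, 0.0], [0.0, -0.0, -1.0]]
ft_force: [0.1, -0.0, -0.6]
gripper_width: -0.0
```

>>> play_rows(steps=[[0, 0, 0.002, 0, 0, 0, -1], [0, 0, 0.002, 0, 0, 0, -1], [0, 0, 0.001, 0, 0, 0, -1], [0, 0, 0, 0, 0, 0, -1]])

```text
time: 20.95
position: [0.6712, 0.2181, 0.1082]
ee_rot: [[0.996, 0.088, -0.0], [0.088, -0.996, -0.0], [-0.0, 0.0, -1.0]]
ft_force: [0.6, 0.4, 0.5]
gripper_width: -0.0
```

>>> play_rows(steps=[[0, 0, 0.001, 0, 0, 0, -1], [0, 0, 0.001, 0, 0, 0, -1], [0, 0, 0, 0, 0, 0, -1]])

```text
time: 21.2
position: [0.6713, 0.2182, 0.1079]
ee_rot: [[0.996, 0.088, 0.001], [0.088, -0.996, 0.0], [0.001, -0.0, -1.0]]
ft_force: [-6.1, -1.7, 19.9]
gripper_width: 0.003
```

The knob bottomed at TCP z = 0.108, so its top is at 94 mm (fully in), under 20 N. I'll retreat and check.

>>> play_rows(steps=[[0, 0, -0.02, 0, 0, 0, -1], [0, 0, -0.035, 0, 0, 0, -1], [0, 0, -0.035, 0, 0, 0, -1], [0, 0, -0.03, 0, 0, 0, -1], [-0.03, 0.025, 0, 0, 0, 0, -1], [-0.03, 0.025, 0, 0, 0, 0, -1], [-0.03, 0.025, 0, 0, 0, 0, -1], [-0.03, 0.025, 0, 0, 0, 0, -1]])

```text
time: 21.87
position: [0.5589, 0.1071, 0.2263]
ee_rot: [[0.996, 0.088, 0.0], [0.088, -0.996, -0.0], [0.0, 0.0, -1.0]]
ft_force: [1.3, -0.6, 1.0]
gripper_width: -0.002
```

>>> play_rows(steps=[[-0.03, 0.025, 0, 0, 0, 0, -1], [-0.03, 0.025, 0, 0, 0, 0, -1], [-0.03, 0.025, 0, 0, 0, 0, -1], [0, 0, 0, 0, 0, 0, -1], [0, 0, 0, 0, 0, 0, -1]])

```text
time: 22.28
position: [0.4763, 0.0243, 0.2267]
ee_rot: [[0.996, 0.085, 0.0], [0.085, -0.996, -0.0], [0.0, 0.0, -1.0]]
ft_force: [1.1, -0.4, 0.5]
gripper_width: -0.0
```

```bash
python3 -c "
from h import *
leg([.670,.218,.108],.088)
im=get_image('side');cv2.imwrite('pics/s18.png',im);overlay('side',im,[],(215,150),6,(660,600),'pics/s18z.png')
im=get_image('top');cv2.imwrite('pics/t18.png',im)
for n in ('knob','driver','hexkey','vial'):
  for c in ('side','top'):
    for r in finder.outline_of(c,n)[:1]: print(n,c,round(r['confidence'],2),r['box'])
print(proj('side',[[.671,.2182,.094],[.671,.2182,.124]]),proj('top',[[.671,.2182,.094],[.671,.2182,.124]]))
"
```

```text
t 22.28 pos [0.4763 0.0243 0.2267] yaw 0.0856 z [ 0. -0. -1.] F [ 1.1 -0.4  0.5] w -0.0
  tool delta [ 0.2095 -0.1764  0.1187] rows>= 7.46218908802687 turn tool z -0.0024
driver side 0.59 [262.2, 216.2, 282.3, 237.1]
driver top 0.62 [417.4, 267.2, 429.0, 311.2]
hexkey side 0.38 [310.7, 253.6, 322.2, 272.4]
vial side 0.54 [203.0, 215.8, 217.1, 233.5]
vial top 0.42 [195.4, 241.3, 207.1, 257.9]
[[279.88245895 192.38981247]
 [279.18417932 184.71792614]] [[249.39332334 194.62074698]
 [248.04968084 191.9667673 ]]
```

View pics/s18z.png

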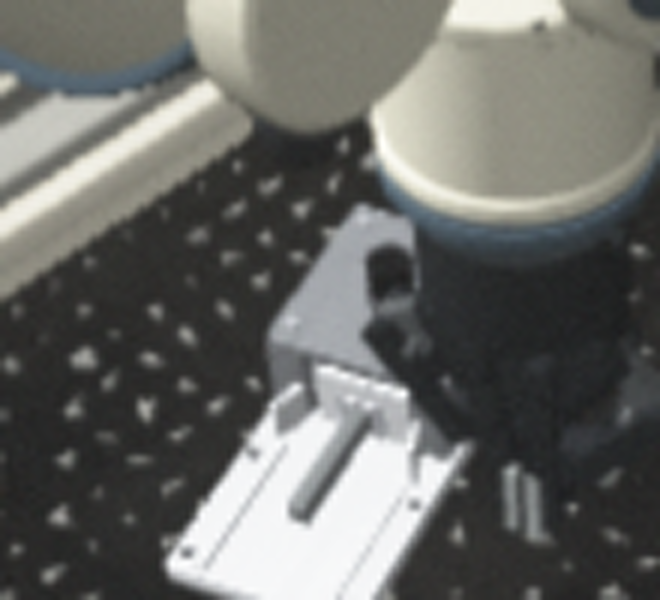

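View pics/s18.png

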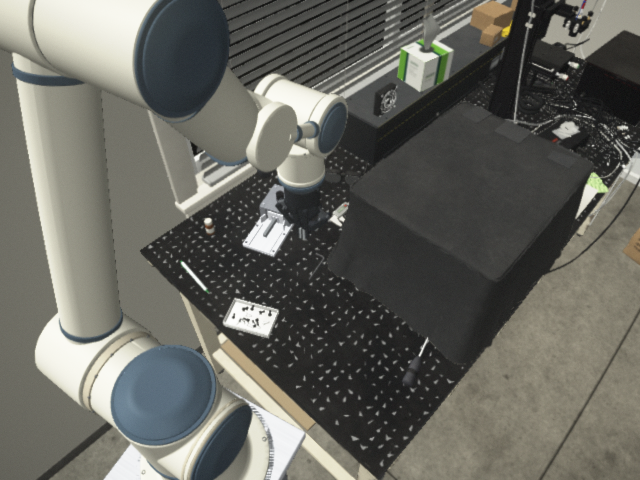

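The knob top is at about (279.7,193.5), against 192.4 predicted for in and 184.7 for out, so it is down. The tray wall is in the mouth, and the vial, hex key and driver are where they were. I'm handing in.

```bash
python3 -c "
from rig import order
print(order.sign_off())"
```

```text
the job is handed in; nothing more can be done
None
```

The job is done and handed in at about 22.5 s of robot time; the sign-off reported no verdict.

1. **Knob out:** I pulled it up about 32 mm and let go. It stayed out, with its rod visible in the picture.
2. **Tray to the ledge:** I gripped the tray body and re-gripped it once, 8 mm higher, to clear the rails. I set it between the rails with the handle pointing away from the chamber and let go. It lay flat with both mounts seated.
3. **Tray in:** I slid it in by the handle. It stopped firmly at 19 N after about 103 mm of travel, as expected.
4. **Knob in:** I pushed it down until it bottomed under 20 N, with its top at 94 mm, which is fully in.

**Last checks:** The side picture shows the knob down and the tray's end wall in the mouth. The driver, hex key and vial look untouched. The arm was clear of everything.

**Less certain:**
- Once inside, the mounts can't be seen; they were in their pockets on the ledge before the push, and it went smoothly.
- In the last check the networks found neither the knob in either view nor the hex key in the top view. They also labelled something at the chamber's place as the driver in the side view. For these I went by the pictures.
- The highest wrist force I read was about 33 N, while closing on the tray. I only saw the value at the end of each call.

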